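# Put the washed coffee filter together on its glass

## Task

The parts of the steel coffee filter have drained on the mat: put the filter together on the green glass that stands beside the mat. Set the drip plate on the mouth of the glass with its collar up, seat the brewing chamber in the collar, lower the press into the chamber until it stands on the bottom, and close it with the lid. Everything must sit upright and fully home; leave the parts of the smaller blue filter, and the glass itself, where they stand.

Things in the scene. Friction and masses are not known exactly. Their poses are not given: they have to be found in the camera images.
- green_tumbler: Green ribbed see-through glass, loose, upright on the worktop beside the mat, left or right (a like glass far off in the tray over the sink is not meant); 100 mm tall, 78 mm across the rim, mouth 69 mm wide inside, 0.2 to 0.3 kg. Origin: centre of its underside; z up.
- drip_plate: Bare steel disc 88 mm across, on the mat (mat top z = 4 mm), collar up. Boss below: 58 mm across, 5 mm deep, drops into the glass's mouth. Disc top 7.5 mm above the origin; on it an upright ring collar, outside 58 mm, inside 54 mm, edge 17.5 mm above the origin: grasp its outside. Origin: centre of the boss's underside; z up. On the glass: origin 95 mm above the glass's.
- brew_chamber: Open steel cup, mouth up on the mat: 55 mm tall, body 60 mm across, rim 62 mm, bore 56 mm wide and 40 mm deep (floor 15 mm above the origin); foot 44 mm across, 12 mm high, drops into the plate's collar. Origin: centre of its underside; z up. Seated: origin 7.5 mm above the plate's origin.
- press: Steel press on the mat: perforated disc 49 mm across, 4.5 mm thick, thin upright stem, grip knob 13 mm across from 40 to 52 mm above the origin. Origin: centre of the disc's underside; z up. Down in the chamber: origin 15 mm above the chamber's, knob top 12 mm above the chamber's rim.
- lid: Steel stepped cap, mouth down on the mat: skirt 72 mm across (69 mm inside), black knob 16 mm across from 33 to 43 mm above the origin. Origin: centre of the skirt's lower edge; z up. The skirt goes 7 mm down over the chamber's rim until the lid's inner step rests on it: origin then 48 mm above the chamber's.
- blue_press: Press of another, smaller filter: the same shape in blue metal, disc 37 mm across, 39 mm tall. Stays where it stands on the mat. Origin: centre of its underside.
- blue_lid: Lid of the smaller filter: blue metal, 54 mm across, black knob, 32 mm tall. Stays where it lies on the mat. Origin: centre of its lower edge.
- blue_chamber: Brewing chamber of the smaller filter: blue metal cup 46 mm across, 41 mm tall, on the worktop at the mat's right front corner. Stays where it stands. Origin: centre of its underside.

How it is judged (in metres and radians):
On the way, in this order (a step that is already met when the one before it is completed fails the run):
1. the drip plate lies level on the glass, boss in its mouth, and is let go (horizontal distance between drip_plate and green_tumbler below 0.009 m and z of drip_plate in the frame of green_tumbler between 0.092 and 0.098 m and angle between drip_plate's own z axis and vertical below 0.06 rad and contact force between the fingers and drip_plate below 0.2 N), for 0.2 s.
2. the brewing chamber stands in the plate's collar and is let go (horizontal distance between brew_chamber and drip_plate below 0.007 m and z of brew_chamber in the frame of drip_plate between 0.0045 and 0.0105 m and angle between brew_chamber's own z axis and vertical below 0.06 rad and contact force between the fingers and brew_chamber below 0.2 N), for 0.2 s.
3. the press stands on the bottom of the chamber and is let go (horizontal distance between press and brew_chamber below 0.007 m and z of press in the frame of brew_chamber between 0.012 and 0.018 m and angle between press's own z axis and vertical below 0.08 rad and contact force between the fingers and press below 0.2 N), for 0.2 s.
4. the lid sits fully down over the chamber's rim and is let go (horizontal distance between lid and brew_chamber below 0.007 m and z of lid in the frame of brew_chamber between 0.045 and 0.051 m and angle between lid's own z axis and vertical below 0.06 rad and contact force between the fingers and lid below 0.2 N), for 0.2 s.
At the end, for the whole second after the job is handed in: Glass upright, within 40 mm of its start; plate level on it, centred to 9 mm; chamber in the collar, press on the chamber's bottom, lid down over its rim, each centred to 7 mm, within 3 mm of its seated height and upright; blue parts within 30 mm of their start; all released, at rest (horizontal distance between drip_plate and green_tumbler below 0.009 m and z of drip_plate in the frame of green_tumbler between 0.092 and 0.098 m and horizontal distance between brew_chamber and drip_plate below 0.007 m and z of brew_chamber in the frame of drip_plate between 0.0045 and 0.0105 m and horizontal distance between each of press, lid and brew_chamber below 0.007 m and z of press in the frame of brew_chamber between 0.012 and 0.018 m and z of lid in the frame of brew_chamber between 0.045 and 0.051 m and angle between each of drip_plate, brew_chamber, lid, green_tumbler's own z axis and vertical below 0.06 rad and angle between press's own z axis and vertical below 0.08 rad and height (world z) of green_tumbler below 0.006 m and distance of green_tumbler from where it was at the start of the episode below 0.04 m and distance of each of blue_press, blue_lid, blue_chamber from where it was at the start of the episode below 0.03 m and linear speed of each of lid, brew_chamber below 0.02 m/s); the robot touches nothing.
It fails at once if a part of the blue filter is moved (distance of any of blue_press, blue_lid, blue_chamber from where it was at the start of the episode above 0.03 m).
It fails at once if the glass is tipped or pushed away (angle between green_tumbler's own z axis and vertical above 0.3 rad or distance of green_tumbler from where it was at the start of the episode above 0.04 m).
It also fails if it takes over 112 s, if anything falls off the work surface, if the arm or the gripper's body presses on something with over 40 N, if the wrist force passes 120 N, or if a joint passes its speed limit or range.

## Robot

A 6-joint arm with a two-finger parallel gripper is mounted at the origin on a cart in front of the work surface, level with it; the furniture and walls round the work are solid. World frame = base frame: x ahead of the robot, y to its left, z up, the work surface at z = 0. Lengths are in mm, angles in rad, forces in N, time in s.
With the tool pointing down it reaches from about 300 to 775 mm from the base axis. Payload 14.6 kg.
Tool frame: the origin (TCP) lies on the centre line of the jaws, within the pads' length; the fingertips stand 8 mm ahead of it and the grasp point (between the pads) lies 11 mm behind it; z points along the fingers, y is the line along which they close (so a half turn about z gives the same grasp; the last joint's range is limited). The gripper opens to 94 mm and grips with 3 to 60 N. Pads are 16 mm wide; open, the fingers measure 119 mm over their backs; the gripper's body (75 mm by 177 mm) begins 78 mm behind the grasp point.
Start: joints at [1.129, 0.3, 1.521, -0, 1.321, -0.067], TCP at [201.344, 511.81, 175.846] pointing down, gripper open.
Joint ranges: [-3.03, 3.03], [-0.79, 2.21], [0.23, 2.52], [-1.04, 4.18], [0, 3.07], [-2.55, 2.55]. Speed limits (rad/s): [2.22, 2.22, 2.57, 3.14, 3.14, 3.14].

## Interface

Orientations are given as [roll, pitch, yaw] about the fixed x, y, z axes, in that order (R = Rz(yaw) Ry(pitch) Rx(roll)).
In Python, from cell import manip gives the robot as it stands.
- The arm moves only by the tool jog_arm, never from a script. Its argument "rows" is one flat list of numbers, 7 for each row, row after row: the shift along the world's x, y, z in cm, then the turn, a rotation vector about the world's x, y, z in rad, then the closure, from 0 (fully open) to 1 (shut). In form: [dx, dy, dz, rx, ry, rz, fingers, dx, dy, dz, rx, ry, rz, fingers, ...]. A call has 1 to 20 rows; each row shifts and turns the commanded pose from where the row before left it; what a row does not reach is not made up. A row lasts 1/12 s, in which the tool goes at most 41.7 mm and 7.16 degrees, less where a joint would pass 70% of its speed; a pose out of reach is approached as far as the arm can. A call with a gripper value outside its range is refused whole. The fingers move at their own pace and stop on an object; "newtons" is the grip in N (left out, the last holds). Time passes only in rows, so rows that do not move let the fingers close. It gives the time, the measured TCP pose, the force, the opening and the grip force at its end, in the units of the state.
- manip.read_state(): the state, without advancing time (a new reading comes with each control period).
- manip.camera(name): name is "scene" or "top" or "wrist"; returns (picture, depth): 420x560x3 uint8, blue, green, red; 420x560 float32, mm along the optical axis (not along the pixel's ray), 0 where there is no reading.
- manip.camera_model(name): a dict with "K" (3x3 intrinsics, pixels), "R" (3x3) and "t" (3): a world point X has camera coordinates R X + t. Camera axes: x right, y down, z forward; pixel columns grow to the right and rows downward; lengths in mm; the calibration is good to about 2 mm. The wrist camera is an equidistant fisheye: a pixel r from the principal point sees the ray r / f radians off the axis. A picture is of the moment at which its call begins: read the wrist's pose just before it. camera_model takes no time and is no camera call; for the wrist camera it gives the pose at the moment of the call.
- manip.sign_off(): hands the job in; it is judged then, once.
The state is a dict: "clock": time; "joints": joint angles; "qd": joint speeds; "effort": joint torques, N m; "eef_pos": TCP position; "eef_rot": TCP orientation; "wrist_force": force on the tool from outside, world axes, zero at the start; "moment": the same for the moment, N m; "finger_gap": finger opening in mm; "finger_force": force on a finger pad.
Only numpy, scipy, OpenCV 4.12 (cv2) and the standard library are available. Lean on these libraries where they do the work, as an engineer would, in place of code of your own. Each camera call takes 0.05 s, during which the arm holds its last target. There are 200 camera calls.

## Working session

There is one attempt and no reset: what is moved stays moved. The work goes in short steps, Python scripts to look and compute and a tool call to move; the robot and the scene stay as the last step left them, time stands still between calls to the robot, and variables do not carry over. Pictures are saved under pics/ and viewed, at most 14 in all, crops included, and the job is handed in when it is done.

Besides the shell and the picture viewer there is one more tool, called after ">>>" by a JSON object that holds its "method" and its "body". jog_arm: Moves the arm, as the interface text tells. Its arguments: {"type":"object","properties":{"rows":{"type":"array"},"newtons":{"type":"number"}},"required":["rows"]}

```bash
ls; mkdir -p pics; python3 - <<'E'
from cell import manip
import cv2,numpy as np
print(manip.read_state())
for n in ("scene","top"):
    p,d=manip.camera(n); cv2.imwrite(f"pics/{n}0.png",p); np.savez(f"pics/{n}0.npz",p=p,d=d)
    m=manip.camera_model(n); print(n,m); print(-np.array(m["R"]).T@np.array(m["t"]))
E
```

```text
pics
{'clock': 0.0, 'joints': array([ 1.12939809e+00,  3.00473761e-01,  1.52158177e+00, -2.74704897e-06,
        1.32070804e+00, -6.65721694e-02]), 'qd': array([-6.42657079e-04, -1.21898427e-05,  1.37485629e-04,  1.44692613e-03,
       -1.53106884e-04,  8.45828631e-04]), 'effort': array([ 2.85758881e-05, -5.31808376e+01, -3.52727509e+01,  7.08881859e-02,
        2.45351106e-02, -1.30594403e-04]), 'eef_pos': array([201.22152484, 511.54632739, 175.28460398]), 'eef_rot': array([-3.14042415e+00, -7.52380552e-05,  2.76676722e+00]), 'wrist_force': array([-0.776978  ,  0.03643703, -0.07221742]), 'moment': array([0.02313449, 0.01342475, 0.02001634]), 'finger_force': 0.0, 'finger_gap': 93.71979901875551}
scene {'K': array([[520.91497354,   0.        , 281.01461933],
       [  0.        , 520.91497354, 209.55402118],
       [  0.        ,   0.        ,   1.        ]]), 'R': array([[ 0.56297222, -0.82644487, -0.00715185],
       [-0.64007293, -0.43050911, -0.63637139],
       [ 0.52284694,  0.36283712, -0.77134966]]), 't': array([-233.54850275,  388.82073254, 1033.9359312 ])}
[-160.23529546 -400.77442985 1043.29021919]
top {'K': array([[488.97618659,   0.        , 289.08327166],
       [  0.        , 488.97618659, 209.94108674],
       [  0.        ,   0.        ,   1.        ]]), 'R': array([[-0.00406917, -0.99998109,  0.00461175],
       [-0.99304684,  0.00349828, -0.1176679 ],
       [ 0.11764954, -0.0050585 , -0.99304229]]), 't': array([  94.53936085,  527.65957358, 1247.08918992])}
[ 377.65589882   99.00006961 1300.06491079]
```

View pics/top0.png

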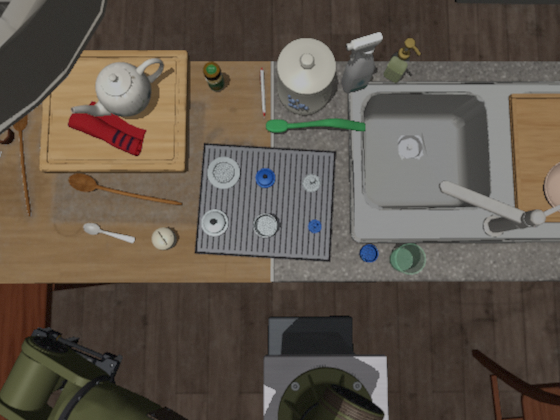

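View pics/scene0.png

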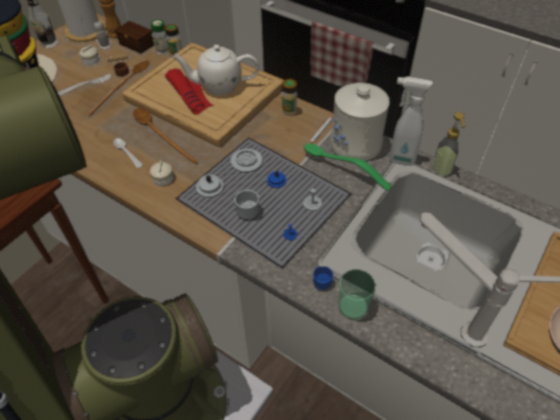

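The top view shows the drip plate at about (223,173), lid (214,222), chamber (266,225) and press (312,183). The blue lid is at (265,178), blue press (314,226), blue chamber (369,253) and the glass (407,258). The scene view agrees.

```bash
cat > h.py <<'E'
import cv2,numpy as np
from cell import manip
def cloud(d,m):
    v,u=np.mgrid[:420,:560]; K=m["K"]
    c=np.stack([(u-K[0,2])/K[0,0]*d,(v-K[1,2])/K[1,1]*d,d],-1)
    return (c-m["t"])@m["R"]
def ray(m,uv,z):
    K=m["K"]; r=np.array([(uv[0]-K[0,2])/K[0,0],(uv[1]-K[1,2])/K[1,1],1])@m["R"]
    o=-m["R"].T@m["t"]; return o+r*(z-o[2])/r[2]
E
python3 - <<'E'
from h import *
z=np.load("pics/top0.npz"); m=manip.camera_model("top"); P=cloud(z["d"],m)
for n,(u,v),r in [("plate",(223,173),20),("lid",(214,222),17),("chamber",(266,225),16),("press",(312,183),13),("blid",(265,178),14),("bpress",(314,226),10),("bcham",(369,253),13),("glass",(407,258),20)]:
    q=P[v-r:v+r+1,u-r:u+r+1].reshape(-1,3); ok=z["d"][v-r:v+r+1,u-r:u+r+1].ravel()>0
    q=q[ok]; h=q[q[:,2]>(8 if n!="glass" else 30)]
    print(n,(~ok).sum(),len(h),"zpct",np.percentile(q[:,2],[2,10,50,90,98,100]).round(),"bbox mid",((h.min(0)+h.max(0))/2)[:2].round(1),"size",np.ptp(h,0).round(1),"mean",h.mean(0).round(1), ray(m,(u,v),20).round())
cv2.imwrite("pics/topc.png",cv2.resize(z["p"][140:280,190:430],None,fx=3.3,fy=3.3,interpolation=cv2.INTER_CUBIC))
E
```

```text
plate 9 778 zpct [-1.  2.  7. 14. 20. 26.] bbox mid [632.3 269.4] size [106.9 107.6  18.1] mean [633.7 267.7  12.3] [629. 268.  20.]
lid 7 597 zpct [-1.  1.  8. 30. 42. 50.] bbox mid [499.2 291.3] size [90.6 89.4 42.2] mean [497.5 287.5  22.7] [498. 290.  20.]
chamber 6 500 zpct [-1.  1.  7. 36. 60. 64.] bbox mid [492.1 153.8] size [82.6 84.9 56.4] mean [490.3 154.9  26.6] [490. 153.  20.]
press 1 125 zpct [-1.  1.  5. 10. 55. 61.] bbox mid [603.1  31. ] size [70.4 64.4 53.2] mean [602.9  30.2  18.4] [601.  31.  20.]
blid 7 326 zpct [-1.  1.  6. 23. 28. 42.] bbox mid [616.  157.9] size [73.4 72.4 33.5] mean [617.6 155.2  18. ] [615. 156.  20.]
bpress 0 71 zpct [-2.  1.  5.  9. 41. 46.] bbox mid [488.9  27.9] size [50.4 50.4 37.8] mean [488.5  27.8  15.2] [487.  27.  20.]
bcham 2 256 zpct [-6. -3.  3. 25. 42. 45.] bbox mid [ 419.7 -113.7] size [60.5 45.4 37.3] mean [ 417.3 -116.    19.3] [ 415. -116.   20.]
glass 8 495 zpct [ -5.  -2.   7.  90. 100. 103.] bbox mid [ 400.6 -203.6] size [73.2 76.8 73.4] mean [ 400.8 -209.8   74.2] [ 402. -215.   20.]
```

View pics/topc.png

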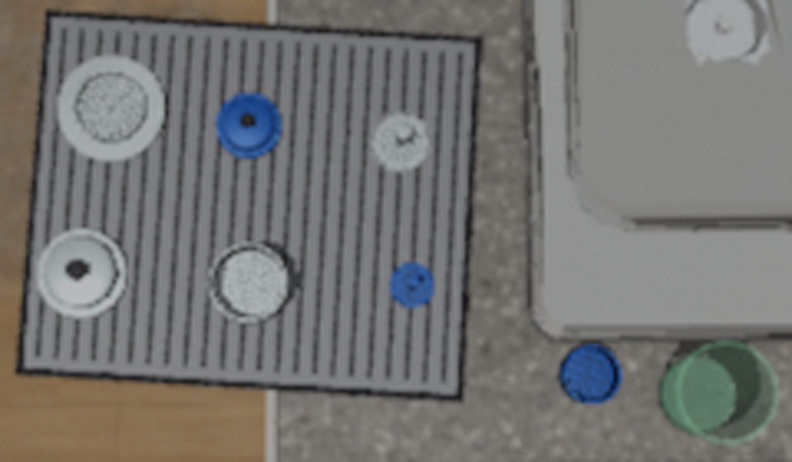

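The enlarged crop confirms the layout: plate at upper left, lid at lower left, chamber centre, press at right, and the glass at right with its rim around (725,392) in the crop. I'll go above the plate now, turning so the jaws close along world y.

>>> {"method": "jog_arm", "body": {"rows": [3.0,-1.75,0.2,0,0,0.027,0,3.0,-1.75,0.2,0,0,0.027,0,3.0,-1.75,0.2,0,0,0.027,0,3.0,-1.75,0.2,0,0,0.027,0,3.0,-1.75,0.2,0,0,0.027,0,3.0,-1.75,0.2,0,0,0.027,0,3.0,-1.75,0.2,0,0,0.027,0,3.0,-1.75,0.2,0,0,0.027,0,3.0,-1.75,0.2,0,0,0.027,0,3.0,-1.75,0.2,0,0,0.027,0,3.0,-1.75,0.2,0,0,0.027,0,3.0,-1.75,0.2,0,0,0.027,0,3.0,-1.75,0.2,0,0,0.027,0,3.0,-1.75,0.2,0,0,0.024,0,0,0,0,0,0,0,0,0,0,0,0,0,0,0]}}

```text
clock: 1.43
eef_pos: [622.1, 265.6, 202.5]
eef_rot: [-3.141, -0.002, 3.14]
wrist_force: [0.0, 0.7, -0.2]
finger_gap: 94.0
finger_force: 0.0
```

```bash
python3 - <<'E'
from h import *
s=manip.read_state(); print(s["clock"],s["eef_pos"],s["eef_rot"],s["joints"])
m=manip.camera_model("wrist"); p,d=manip.camera("wrist"); print(m, -m["R"].T@m["t"])
cv2.imwrite("pics/w1.png",p); np.savez("pics/w1.npz",p=p,d=d,K=m["K"],R=m["R"],t=m["t"])
E
```

```text
1.4333 [622.1077867  265.58426314 202.54982178] [-3.14105005e+00 -1.57506668e-03  3.13953493e+00] [ 3.49338800e-01  5.80273725e-01  1.06295835e+00  3.27887564e-05
  1.50002617e+00 -1.21940257e+00]
{'K': array([[325.1922621 ,   0.        , 277.53873133],
       [  0.        , 325.1922621 , 201.24392792],
       [  0.        ,   0.        ,   1.        ]]), 'R': array([[ 2.34134775e-03,  9.99996995e-01, -7.26357779e-04],
       [ 9.71849122e-01, -2.10431704e-03,  2.35594684e-01],
       [ 2.35592448e-01, -1.25751925e-03, -9.71851129e-01]]), 't': array([-265.82700685, -634.75138467,  270.30086376])} [553.82412756 264.83039849 412.04316599]
```

View pics/w1.png

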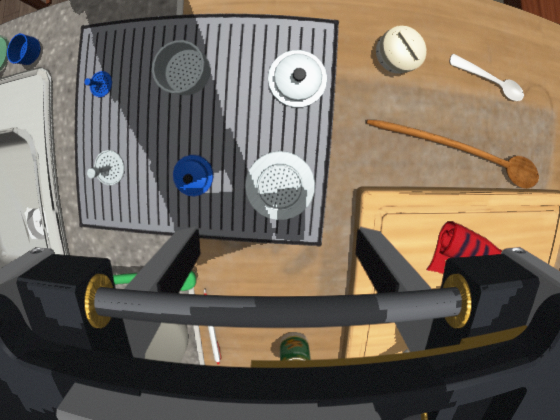

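The wrist view shows everything on the mat: plate at about (280,187), lid (297,78), chamber (181,67), press disc (108,168), blue lid (192,175) and blue press (98,84). I'll cast the edge pixels onto each rim's plane and fit a circle of the known radius.

```bash
cat >> h.py <<'E'
from scipy.optimize import least_squares
def rays(m,uv,z,fish):
    K=m["K"]; a=(uv-[K[0,2],K[1,2]])/K[0,0]
    if fish:
        r=np.linalg.norm(a,axis=1,keepdims=True)+1e-9; c=np.hstack([a/r*np.sin(r),np.cos(r)])
    else: c=np.hstack([a,np.ones((len(a),1))])
    w=c@m["R"]; o=-m["R"].T@m["t"]; return o+w*((z-o[2])/w[:,2:])
def project(m,X,fish):
    c=m["R"]@X+m["t"]; K=m["K"]
    if fish:
        th=np.arctan2(np.hypot(c[0],c[1]),c[2]); a=c[:2]/np.hypot(c[0],c[1])*th
    else: a=c[:2]/c[2]
    return a*K[0,0]+[K[0,2],K[1,2]]
def circ(img,m,fish,guess,R,z,tol=7):
    e=cv2.Canny(img,40,120); v,u=np.nonzero(e); P=rays(m,np.stack([u,v],1).astype(float),z,fish)[:,:2]
    c=np.array(guess,float)
    for t in (tol,tol*.7,4,3,3):
        q=P[abs(np.linalg.norm(P-c,axis=1)-R)<t]
        if len(q)<10: return c,0,0,0
        c=least_squares(lambda x:np.linalg.norm(q-x,axis=1)-R,c,loss="soft_l1",f_scale=1).x
    r=np.linalg.norm(q-c,axis=1); cov=len(np.unique(np.arctan2(*(q-c).T)//(np.pi/18)))
    return c.round(1),len(q),cov,r.std().round(2)
TH=[("plate",(630,268),44,11.5),("plate_collar_out",(630,268),29,21.5),("plate_collar_in",(630,268),27,21.5),("lid",(498,290),36,4),("lidknob",(498,290),8,47),("chamber",(491,154),31,59),("chamber_in",(491,154),28,59),("press",(602,31),24.5,8.5),("presskn",(602,31),6.5,56),("glass_out",(401,-205),39,100),("glass_in",(401,-205),34.5,100)]
E
python3 - <<'E'
from h import *
a=np.load("pics/w1.npz"); wm={k:a[k] for k in "KRt"}; z=np.load("pics/top0.npz"); s=np.load("pics/scene0.npz")
for n,g,R,h in TH:
    print(n,"W",circ(a["p"],wm,1,g,R,h),"T",circ(z["p"],manip.camera_model("top"),0,g,R,h),"S",circ(s["p"],manip.camera_model("scene"),0,g,R,h))
E
```

```text
plate W (array([631.1, 267. ]), 325, 36, np.float64(1.23)) T (array([632.9, 269. ]), 121, 36, np.float64(1.32)) S (array([635.5, 269. ]), 89, 36, np.float64(1.26))
plate_collar_out W (array([629.7, 266.1]), 199, 36, np.float64(1.28)) T (array([631.4, 266.9]), 82, 36, np.float64(1.15)) S (array([632.4, 267.9]), 40, 27, np.float64(1.58))
plate_collar_in W (array([629.2, 266.3]), 272, 36, np.float64(1.64)) T (array([628. , 266.6]), 63, 34, np.float64(1.31)) S (array([634.6, 268.2]), 48, 31, np.float64(1.24))
lid W (array([495.6, 289. ]), 243, 36, np.float64(1.25)) T (array([499. , 291.7]), 89, 34, np.float64(1.14)) S (array([505.2, 294.9]), 69, 33, np.float64(1.22))
lidknob W (array([497.9, 287.8]), 65, 36, np.float64(1.21)) T (array([498. , 288.3]), 23, 22, np.float64(0.98)) S (array([497.1, 284.4]), 14, 14, np.float64(1.25))
chamber W (array([485. , 152.4]), 270, 36, np.float64(1.43)) T (array([489.6, 152.8]), 67, 32, np.float64(1.55)) S (array([490.9, 150.6]), 63, 34, np.float64(1.64))
chamber_in W (array([485.7, 151.7]), 253, 36, np.float64(1.65)) T (array([487. , 153.2]), 66, 34, np.float64(1.25)) S (array([486.2, 151.3]), 70, 35, np.float64(1.36))
press W (array([603. ,  30.7]), 125, 36, np.float64(1.1)) T (array([603.8,  31.1]), 55, 32, np.float64(1.59)) S (array([607. ,  33.4]), 62, 35, np.float64(1.27))
presskn W (array([603.2,  31. ]), 43, 32, np.float64(1.11)) T (array([597.4,  31.6]), 14, 14, np.float64(1.45)) S (array([606.8,  32.3]), 16, 16, np.float64(1.3))
glass_out W (array([ 401., -205.]), 0, 0, 0) T (array([ 399.9, -202.5]), 87, 33, np.float64(1.1)) S (array([ 398.1, -203.6]), 81, 24, np.float64(1.32))
glass_in W (array([ 401., -205.]), 0, 0, 0) T (array([ 399.7, -202.2]), 91, 35, np.float64(1.12)) S (array([ 403.5, -203. ]), 79, 28, np.float64(1.15))
```

>>> {"method": "jog_arm", "body": {"rows": [0.82,0.11,-3,0,0,0,0,0,0,-3,0,0,0,0,0,0,-3,0,0,0,0,0,0,-3,0,0,0,0,0,0,-2.5,0,0,0,0,0,0,-1.5,0,0,0,0,0,0,-1.0,0,0,0,0,0,0,-0.5,0,0,0,0,0,0,0,0,0,0,0,0,0,0,0,0,0,0,0,0,0,0,0,0,0], "newtons": 20}}

```text
clock: 2.4
eef_pos: [630.0, 268.3, 30.3]
eef_rot: [3.141, 0.002, -3.141]
wrist_force: [-0.4, 0.5, 1.3]
finger_gap: 94.1
finger_force: 0.0
```

```bash
cat > snap.py <<'E'
from h import *
import sys
def snap(n,view=None):
    m=manip.camera_model("wrist"); p,d=manip.camera("wrist"); cv2.imwrite(f"pics/{n}.png",p); np.savez(f"pics/{n}.npz",p=p,d=d,K=m["K"],R=m["R"],t=m["t"]); return p,m
def st():
    s=manip.read_state(); print(s["clock"],s["eef_pos"].round(1),s["eef_rot"].round(4),"F",s["wrist_force"].round(1),"gap",round(s["finger_gap"],1),round(s["finger_force"],1))
if __name__=="__main__":
    st(); p,m=snap(sys.argv[1])
    for n,g,R,h in TH: print(n,circ(p,m,1,g,R,h))
E
python3 snap.py w2
```

```text
2.4 [630.  268.3  30.3] [ 3.1409e+00  1.9000e-03 -3.1412e+00] F [-0.4  0.5  1.3] gap 94.1 0.0
plate (array([631.3, 266.8]), 586, 36, np.float64(1.11))
plate_collar_out (array([630. , 267.8]), 401, 36, np.float64(1.16))
plate_collar_in (array([629.2, 266.9]), 551, 36, np.float64(1.53))
lid (array([496.5, 289. ]), 415, 29, np.float64(1.41))
lidknob (array([498.5, 287.9]), 131, 36, np.float64(1.17))
chamber (array([484.4, 153.2]), 269, 23, np.float64(1.3))
chamber_in (array([487.5, 152.5]), 317, 24, np.float64(1.63))
press (array([603.4,  32. ]), 229, 36, np.float64(1.55))
presskn (array([602.,  31.]), 0, 0, 0)
glass_out (array([ 401., -205.]), 0, 0, 0)
glass_in (array([ 401., -205.]), 0, 0, 0)
```

View pics/w2.png

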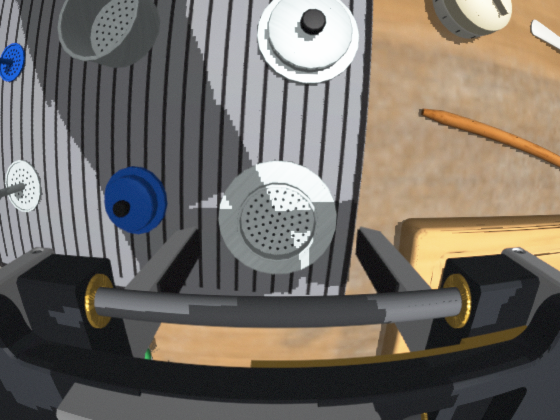

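The plate sits between the open fingers at about (278,218), well centred. I'll lower the last 9 mm and grasp the collar.

>>> {"method": "jog_arm", "body": {"rows": [0,0,-0.45,0,0,0,0,0,0,-0.4,0,0,0,0,0,0,0,0,0,0,0,0,0,0,0,0,0,0.3,0,0,0,0,0,0,0.5,0,0,0,0,0,0,0.7,0,0,0,0,0,0,0.7,0,0,0,0,0,0,0.7,0,0,0,0,0,0,0.7,0,0,0,0,0,0,0.7], "newtons": 20}}

```text
clock: 3.28
eef_pos: [629.6, 267.9, 20.4]
eef_rot: [3.142, 0.0, -3.141]
wrist_force: [-1.1, -0.0, 0.3]
finger_gap: 50.6
finger_force: 0.0
```

```bash
python3 snap.py w3 | head -4
```

```text
3.2833 [629.6 267.9  20.4] [ 3.1416e+00  1.0000e-04 -3.1414e+00] F [-1.1 -0.   0.3] gap 50.6 0.0
plate (array([631.4, 266.7]), 546, 34, np.float64(1.17))
plate_collar_out (array([630.2, 268.4]), 466, 35, np.float64(1.38))
plate_collar_in (array([629.1, 267. ]), 586, 36, np.float64(1.52))
```

View pics/w3.png

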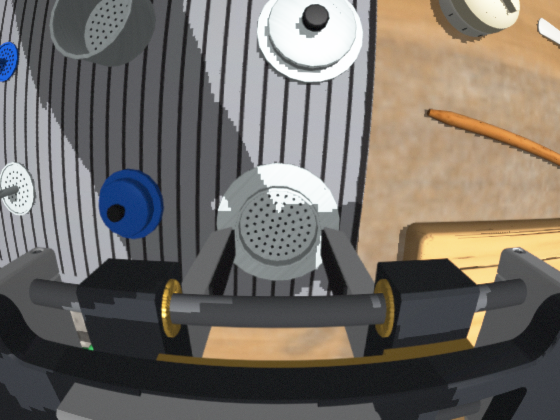

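```bash
python3 - <<'E'
from h import *
a=np.load("pics/w3.npz"); m={k:a[k] for k in "KRt"}
for X in [(629.6,267.9,12.4),(629.6,267.9+25,12.4),(629.6,267.9-25,12.4),(637.6,267.9-25,12.4),(621.6,242.9,12.4),(630,267,21.5)]: print(X,project(m,np.array(X),1).round(), )
d=a["d"]; print(d[235:250,190:360:10].round())
E
```

```text
(629.6, 267.9, 12.4) [279. 223.]
(629.6, 292.9, 12.4) [315. 223.]
(629.6, 242.89999999999998, 12.4) [243. 223.]
(637.6, 242.89999999999998, 12.4) [244. 234.]
(621.6, 242.9, 12.4) [243. 212.]
(630, 267, 21.5) [278. 228.]
[[239. 238. 175. 175. 179. 225. 231. 229. 229. 230. 230. 229. 232. 230.
  175. 175. 238.]
 [239. 238. 173. 173. 176. 226. 231. 231. 229. 231. 229. 229. 231. 229.
  174. 172. 238.]
 [238. 240. 171. 171. 177. 224. 231. 233. 230. 232. 230. 229. 231. 231.
  170. 172. 239.]
 [239. 240. 169. 170. 174. 223. 232. 231. 230. 231. 231. 230. 230. 230.
  171. 170. 238.]
 [239. 240. 167. 168. 173. 222. 230. 231. 231. 231. 230. 230. 231. 231.
  168. 168. 238.]
 [239. 240. 167. 168. 173. 220. 231. 231. 231. 231. 231. 231. 230. 230.
  167. 167. 239.]
 [240. 240. 165. 166. 171. 221. 230. 231. 230. 231. 231. 232. 231.   0.
  166. 165. 240.]
 [239. 239. 163. 163. 173. 221. 231. 232. 231. 232. 232. 231. 231. 231.
  165. 164. 238.]
 [240. 239. 162. 163. 173. 220. 231. 232. 232. 233. 231. 231. 231. 231.
  165. 161. 162.]
 [240. 239. 161. 160. 170. 221. 232. 232. 232. 232. 232. 232. 230. 232.
  165. 161. 161.]
 [241. 241. 158. 160. 171. 222. 231. 232. 232. 233. 232.   0. 227. 232.
  164. 158. 159.]
 [239. 240. 158. 158. 172. 221. 233. 233. 232. 233. 232. 232. 226. 233.
  163. 158. 157.]
 [240. 241. 157. 156. 171. 232. 231. 232. 232. 233. 233. 232. 225. 232.
  161. 157. 156.]
 [240. 241. 156. 155. 172. 232. 233. 232. 232. 231. 232. 231. 227. 231.
  160. 155. 155.]
 [240. 240. 153. 155. 171. 233. 233. 233. 233. 233. 233. 231. 223. 233.
  160. 153. 154.]]
```

>>> {"method": "jog_arm", "body": {"rows": [0,0,0,0,0,0,0.7,0,0,0,0,0,0,0.7]}}

```text
clock: 3.5
eef_pos: [629.5, 267.9, 20.4]
eef_rot: [-3.142, 0.0, -3.141]
wrist_force: [-0.2, 0.8, 0.5]
finger_gap: 33.8
finger_force: 0.0
```

```bash
python3 - <<'E'
from h import *
a=np.load("pics/w3.npz"); m={k:a[k] for k in "KRt"}; d=a["d"]
def pt(u,v):
    K=m["K"]; x=(np.array([u,v])-[K[0,2],K[1,2]])/K[0,0]; r=np.hypot(*x); c=np.array([*(x/r*np.sin(r)),np.cos(r)]); c*=d[v,u]/c[2]
    return ((c-m["t"])@m["R"]).round(1)
for uv in [(278,180),(278,200),(278,228),(230,200),(205,200),(250,275),(223,231),(228,231),(218,236),(334,232),(330,232),(340,238),(232,245),(318,20),(190,320)]: print(uv,d[uv[1],uv[0]],pt(*uv))
E
python3 - <<'E'
import sys; sys.path.insert(0,'.')
import os; os.chdir('.')
from snap import *
p,m=snap("w4"); st()
E
```

```text
(278, 180) 220.7395 [599.3 267.2  11.9]
(278, 200) 224.08093 [613.2 267.2  11.9]
(278, 228) 228.45718 [633.4 267.2  12.3]
(230, 200) 222.7652 [612.9 234.1  13.1]
(205, 200) 231.06993 [614.9 214.5   5.1]
(250, 275) 245.41238 [674.3 245.7   4.8]
(223, 231) 179.389 [619.6 236.4  59.4]
(228, 231) 181.21565 [620.2 239.   57.7]
(218, 236) 173.29169 [620.3 234.7  65.9]
(334, 232) 180.56667 [620.6 298.6  58.4]
(330, 232) 179.15181 [620.1 296.1  59.8]
(340, 238) 170.16843 [620.3 300.1  69.1]
(232, 245) 179.68037 [627.3 241.4  61. ]
(318, 20) 162.86533 [500.3 289.7  47.3]
(190, 320) 73.01475 [606.1 245.8 165.6]
3.55 [629.5 267.9  20.4] [ 3.1416  0.     -3.1414] F [0.6 0.3 0.1] gap 29.8 0.0
```

View pics/w4.png

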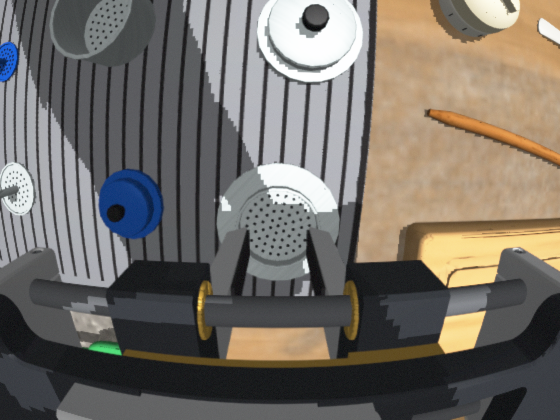

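The fingers show above the collar at about (235,235) and (320,235). Depth puts their tips near z = 57, not 12, so they closed over empty air. I'll check that with the fixed cameras before going lower.

```bash
python3 - <<'E'
from snap import *
for n in ("scene","top"):
    p,d=manip.camera(n); m=manip.camera_model(n); P=cloud(d,m); cv2.imwrite(f"pics/{n}5.png",p)
    k=(d>0)&(abs(P[...,0]-629)<30)&(abs(P[...,1]-268)<50)&(P[...,2]>27)&(P[...,2]<140)
    q=P[k]; i=np.argsort(q[:,2])[::max(1,len(q)//12)]; print(n,k.sum(),q[i].round())
    if n=="scene":
        u,v=project(m,np.array([629,268,60.]),0).astype(int); print(u,v)
        cv2.imwrite("pics/s5c.png",cv2.resize(p[v-60:v+60,u-80:u+80],None,fx=5,fy=5,interpolation=cv2.INTER_CUBIC))
        for X in [(629,268,12),(629,268,57)]: print(X,(project(m,np.array(X,float),0)-[u-80,v-60])*5)
E
```

```text
scene 323 [[641. 289.  27.]
 [641. 239.  62.]
 [642. 283.  67.]
 [626. 281.  73.]
 [636. 240.  80.]
 [627. 290.  87.]
 [627. 243.  93.]
 [634. 281. 100.]
 [624. 243. 106.]
 [623. 246. 112.]
 [624. 246. 118.]
 [627. 280. 124.]
 [623. 286. 134.]]
243 147
(629, 268, 12) [408.72828729 367.17940404]
(629, 268, 57) [403.69124875 308.48844623]
top 0 []
```

View pics/s5c.png

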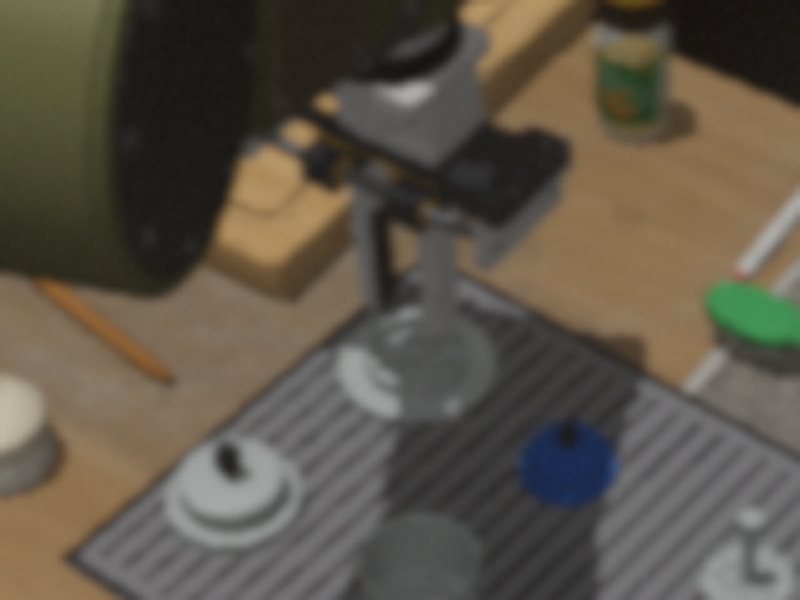

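The scene crop shows the tips hanging well above the plate, which is at about (415,365) in the crop. So the true fingertips are about 38 mm above the reported TCP z, roughly 46 mm off the stated offset. From here I'll take heights from the seen fingertips. Next I'll open and go down.

>>> {"method": "jog_arm", "body": {"rows": [0,0,0,0,0,0,0,0,0,0,0,0,0,0,0,0,0,0,0,0,0,0,0,0,0,0,0,0,0,0,0,0,0,0,0,0,0,0,0,0,0,0,0,0,-0.5,0,0,0,0,0,0,-0.8,0,0,0,0,0,0,-0.8,0,0,0,0,0,0,-0.7,0,0,0,0,0,0,-0.5,0,0,0,0,0,0,-0.4,0,0,0,0,0,0,0,0,0,0,0,0,0,0,0,0,0,0,0]}}

```text
invalid input
```

```bash
cat > tip.py <<'E'
from snap import *
def tips(n):
    # lowest points of both fingers, from wrist depth, in world
    p,m=snap(n); d=np.load(f"pics/{n}.npz")["d"]; v,u=np.mgrid[:420,:560]; K=m["K"]
    x=np.stack([u-K[0,2],v-K[1,2]],-1)/K[0,0]; r=np.hypot(x[...,0],x[...,1])+1e-9
    c=np.concatenate([x/r[...,None]*np.sin(r)[...,None],np.cos(r)[...,None]],-1); P=(c*(d/c[...,2])[...,None]-m["t"])@m["R"]
    e=manip.read_state()["eef_pos"]
    for s in (-1,1):
        k=(d>0)&(abs(P[...,0]-e[0])<12)&((P[...,1]-e[1])*s>3)&((P[...,1]-e[1])*s<62)&(P[...,2]>e[2]+25)&(P[...,2]<e[2]+70)
        q=P[k]; print("side",s,k.sum(),"z pct",np.percentile(q[:,2],[0,2,5]).round(1) if len(q) else "", np.median(q,0).round(1) if len(q) else "","x min",np.percentile(q[:,0],2).round(1) if len(q) else "")
    return p,m
if __name__=="__main__":
    st(); tips(sys.argv[1])
E
python3 tip.py w6
```

```text
3.65 [629.5 267.9  20.4] [ 3.1416  0.     -3.1414] F [-0.9 -0.9 -0. ] gap 28.6 0.0
side -1 781 z pct [50.4 53.4 54.8] [620.3 249.2  74.6] x min 619.7
side 1 775 z pct [50.1 53.1 54.8] [620.3 284.5  74.5] x min 619.7
```

>>> {"method": "jog_arm", "body": {"rows": [0,0,0,0,0,0,0,0,0,0,0,0,0,0,0,0,0,0,0,0,0,0,0,0,0,0,0,0,0,0,0,0,0,0,0,0,0,0,0,0,0,0,0,0,0,0,0,0,0,0,0,0,0,0,0,0,0,0,-0.5,0,0,0,0,0,0,-0.8,0,0,0,0,0,0,-0.8,0,0,0,0,0,0,-0.7,0,0,0,0,0,0,-0.5,0,0,0,0,0,0,-0.3,0,0,0,0,0,0,0,0,0,0,0,0,0,0,0,0,0,0]}}

```text
clock: 5.03
eef_pos: [629.6, 267.9, -15.7]
eef_rot: [-3.142, -0.0, -3.141]
wrist_force: [-0.1, -0.9, 0.3]
finger_gap: 94.1
finger_force: 0.0
```

```bash
python3 tip.py w7
```

```text
5.0333 [629.6 267.9 -15.7] [-3.1415 -0.     -3.1414] F [-0.1 -0.9  0.3] gap 94.1 0.0
side -1 3674 z pct [ 9.8 10.8 11.1] [627.4 235.6  12.5] x min 618.5
side 1 3543 z pct [ 9.8 10.8 11.1] [627.3 299.4  12.5] x min 618.4
```

>>> {"method": "jog_arm", "body": {"rows": [0,0,-0.15,0,0,0,0,0,0,-0.15,0,0,0,0,0,0,0,0,0,0,0,0,0,0,0,0,0,0.3,0,0,0,0,0,0,0.5,0,0,0,0,0,0,0.5,0,0,0,0,0,0,0.5,0,0,0,0,0,0,0.5,0,0,0,0,0,0,0.5,0,0,0,0,0,0,0.5], "newtons": 20}}

```text
clock: 5.92
eef_pos: [630.1, 267.9, -17.8]
eef_rot: [3.141, 0.001, -3.142]
wrist_force: [-0.1, -1.2, 6.2]
finger_gap: 57.4
finger_force: 20.6
```

```bash
python3 tip.py w8
```

```text
5.9167 [630.1 267.9 -17.8] [ 3.1413e+00  1.3000e-03 -3.1415e+00] F [-0.1 -1.2  6.2] gap 57.4 20.6
side -1 2842 z pct [ 9.5 10.8 11.1] [626.1 242.8  12.5] x min 618.7
side 1 2692 z pct [ 9.9 10.8 11.2] [626.  292.   12.6] x min 618.7
```

View pics/w8.png

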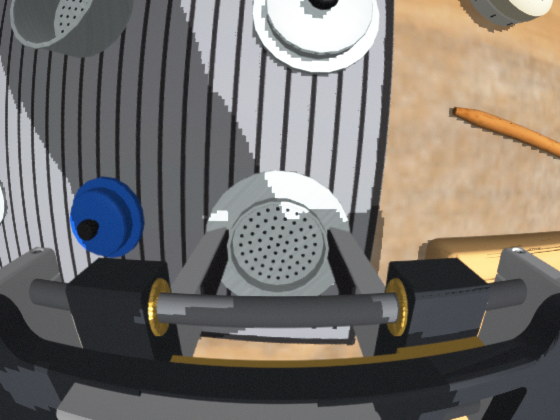

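The plate is gripped: gap 57.4 mm, 20 N, with the tips just touching the disc. That fixes the offset at tip z ≈ reported z + 29.5. I'll lift and carry it to a spot beyond the glass to view the rim.

>>> {"method": "jog_arm", "body": {"rows": [0,0,1,0,0,0,0.5,0,0,2.5,0,0,0,0.5,0,0,3.5,0,0,0,0.5,0,0,3.5,0,0,0,0.5,0,0,3,0,0,0,0.5,-0.5,-1.5,1.5,0,0,0,0.5,-1.3,-3.5,0,0,0,0,0.5,-1.3,-3.5,0,0,0,0,0.5,-1.3,-3.5,0,0,0,0,0.5,-1.3,-3.5,0,0,0,0,0.5,-1.3,-3.5,0,0,0,0,0.5,-1.3,-3.5,0,0,0,0,0.5,-1.3,-3.5,0,0,0,0,0.5,-1.3,-3.5,0,0,0,0,0.5,-1.3,-3.5,0,0,0,0,0.5,-1.3,-3.5,0,0,0,0,0.5,-1.3,-3.5,0,0,0,0,0.5,-1.3,-3.5,0,0,0,0,0.5,0,0,0,0,0,0,0.5,0,0,0,0,0,0,0.5]}}

```text
clock: 7.63
eef_pos: [468.0, -168.4, 131.9]
eef_rot: [-3.141, 0.0, 3.139]
wrist_force: [-0.5, 0.7, -0.6]
finger_gap: 57.7
finger_force: 20.4
```

```bash
python3 snap.py w9; python3 - <<'E'
from h import *
m=manip.camera_model("top"); p,d=manip.camera("top"); cv2.imwrite("pics/top9.png",p)
E
```

```text
7.6333 [ 468.  -168.4  131.9] [-3.1415e+00  4.0000e-04  3.1387e+00] F [-0.5  0.7 -0.6] gap 57.7 20.4
plate (array([625.8, 264. ]), 17, 4, np.float64(1.65))
plate_collar_out (array([658.7, 256.5]), 41, 12, np.float64(1.47))
plate_collar_in (array([656.5, 255.9]), 36, 12, np.float64(1.44))
lid (array([498., 290.]), 0, 0, 0)
lidknob (array([498., 290.]), 0, 0, 0)
chamber (array([486. , 153.2]), 136, 29, np.float64(1.5))
chamber_in (array([485.6, 151.2]), 141, 30, np.float64(1.6))
press (array([602.,  31.]), 0, 0, 0)
presskn (array([602.,  31.]), 0, 0, 0)
glass_out (array([ 399.9, -205.1]), 586, 36, np.float64(1.57))
glass_in (array([ 399. , -204.7]), 418, 36, np.float64(1.13))
```

View pics/w9.png

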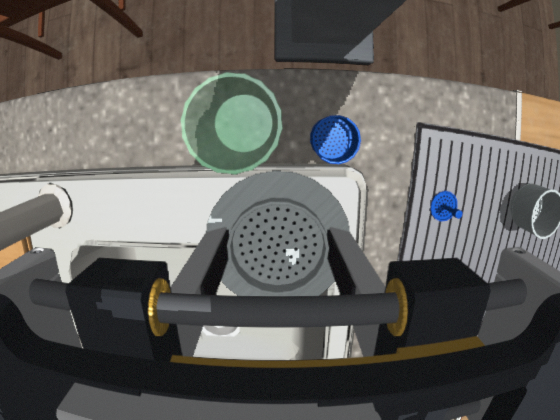

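The glass rim is at about (231,123), the plate hangs level in the jaws at about (278,235), and the blue chamber is at (335,139). Now I'll fit the held plate in the same picture.

```bash
python3 - <<'E'
from h import *
a=np.load("pics/w9.npz"); m={k:a[k] for k in "KRt"}
for R,z in [(44,161.2),(29,171.2),(27,171.2)]: print(circ(a["p"],m,1,(468,-168),R,z,5))
for R in (39,34.5): print(circ(a["p"],m,1,(400,-204.7),R,100,4))
E
```

```text
(array([ 469. , -169.3]), 539, 30, np.float64(1.36))
(array([ 468.2, -169.5]), 598, 36, np.float64(1.32))
(array([ 466.8, -169.6]), 733, 36, np.float64(1.62))
(array([ 400. , -204.9]), 592, 36, np.float64(1.58))
(array([ 399.1, -204.4]), 418, 36, np.float64(1.04))
```

>>> {"method": "jog_arm", "body": {"rows": [-1.0,-0.5,0,0,0,0,0.5,-2.0,-1.0,0,0,0,0,0.5,-2.0,-1.1,0,0,0,0,0.5,-1.2,-0.6,0,0,0,0,0.5,-0.66,-0.32,0,0,0,0,0.5,0,0,-0.8,0,0,0,0.5,0,0,-1.2,0,0,0,0.5,0,0,-1.2,0,0,0,0.5,0,0,-0.8,0,0,0,0.5,0,0,-0.6,0,0,0,0.5,0,0,0,0,0,0,0.5,0,0,0,0,0,0,0.5]}}

```text
clock: 8.73
eef_pos: [400.2, -202.1, 85.3]
eef_rot: [3.141, -0.0, -3.141]
wrist_force: [-0.1, 0.7, -0.5]
finger_gap: 57.5
finger_force: 20.4
```

```bash
python3 - <<'E'
from snap import *
st(); p,m=snap("w10"); e=manip.read_state()["eef_pos"]
for R,h in [(44,7.5),(29,17.5),(27,17.5)]: print(circ(p,m,1,e[:2],R,e[2]+21.8+h,5))
for R in (39,34.5): print(circ(p,m,1,(399.6,-204.6),R,100,4))
E
```

```text
8.7333 [ 400.2 -202.1   85.3] [ 3.1414e+00 -3.0000e-04 -3.1410e+00] F [-0.1  0.7 -0.5] gap 57.5 20.4
(array([ 401.3, -202.7]), 474, 28, np.float64(1.17))
(array([ 400.4, -203.3]), 603, 36, np.float64(1.33))
(array([ 399. , -203.2]), 735, 36, np.float64(1.61))
(array([ 397.1, -204.4]), 469, 34, np.float64(1.47))
(array([ 401.4, -203.7]), 314, 20, np.float64(1.5))
```

>>> {"method": "jog_arm", "body": {"rows": [-0.07,-0.13,-0.3,0,0,0,0.5,0,0,-0.3,0,0,0,0.5,0,0,-0.2,0,0,0,0.5,0,0,-0.2,0,0,0,0.5,0,0,-0.1,0,0,0,0.5,0,0,0,0,0,0,0.5,0,0,0,0,0,0,0.5]}}

```text
clock: 9.37
eef_pos: [399.3, -203.6, 74.3]
eef_rot: [3.142, -0.0, -3.141]
wrist_force: [0.9, 0.1, -0.9]
finger_gap: 57.5
finger_force: 20.4
```

>>> {"method": "jog_arm", "body": {"rows": [0,0,-0.06,0,0,0,0.5,0,0,-0.05,0,0,0,0.5,0,0,0,0,0,0,0.5,0,0,0,0,0,0,0.5]}}

```text
clock: 9.7
eef_pos: [399.2, -203.6, 73.2]
eef_rot: [3.142, -0.0, -3.141]
wrist_force: [-0.1, -0.9, -0.5]
finger_gap: 57.6
finger_force: 20.4
```

>>> {"method": "jog_arm", "body": {"rows": [0,0,-0.1,0,0,0,0.5,0,0,0,0,0,0,0.5,0,0,0,0,0,0,0.5]}}

```text
clock: 9.95
eef_pos: [399.5, -203.7, 73.0]
eef_rot: [-3.141, 0.001, -3.141]
wrist_force: [-3.1, 2.3, 10.7]
finger_gap: 57.2
finger_force: 23.5
```

Contact came at the expected height. I'll open, rise and check.

>>> {"method": "jog_arm", "body": {"rows": [0,0,0.05,0,0,0,0.35,0,0,0,0,0,0,0.2,0,0,0,0,0,0,0,0,0,0,0,0,0,0,0,0,0,0,0,0,0,0,0,0,0,0,0,0,0,0,0.5,0,0,0,0,0,0,1.5,0,0,0,0,0,0,2.5,0,0,0,0,0,0,2.5,0,0,0,0,0,0,1,0,0,0,0,0.3,1.6,0,0,0,0,0,0.7,3.0,0,0,0,0,0,0.7,3.0,0,0,0,0,0,0,0,0,0,0,0,0,0,0,0,0,0,0,0,0]}}

```text
invalid input
```

```bash
python3 - <<'E'
from snap import *
st(); p,m=snap("w11")
for R,h in [(44,102.5),(29,112.5),(27,112.5)]: print(circ(p,m,1,(399.5,-204),R,h,5))
d=manip.camera("top")
P=cloud(d[1],manip.camera_model("top")); k=(np.hypot(P[...,0]-399.5,P[...,1]+204)<24)&(d[1]>0); q=P[k]; A=np.c_[q[:,:2]-[399.5,-204],np.ones(len(q))]; print(len(q),np.linalg.lstsq(A,q[:,2],rcond=None)[0])
E
```

```text
9.95 [ 399.5 -203.7   73. ] [-3.1413e+00  8.0000e-04 -3.1414e+00] F [-3.1  2.3 10.7] gap 57.2 23.5
(array([ 400.8, -204.4]), 455, 30, np.float64(1.15))
(array([ 399.7, -204.8]), 603, 36, np.float64(1.34))
(array([ 398.3, -204.7]), 733, 36, np.float64(1.62))
542 [ 4.71021646e-02 -2.22933010e-02  4.06900013e+02]
```

View pics/w11.png

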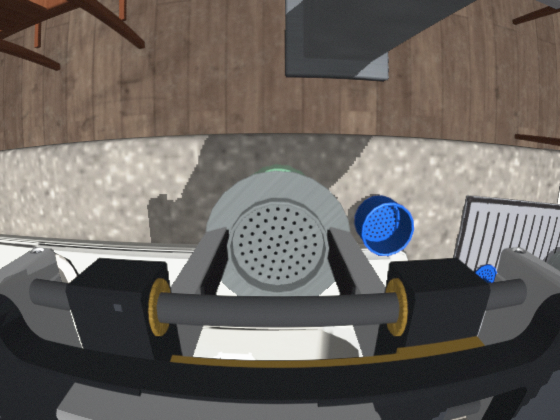

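The move was refused for its row count. The picture shows the plate on the glass, level and still gripped at about (278,240). I'll release it now.

>>> {"method": "jog_arm", "body": {"rows": [0,0,0.05,0,0,0,0.35,0,0,0,0,0,0,0.2,0,0,0,0,0,0,0,0,0,0,0,0,0,0,0,0,0,0,0,0,0,0,0,0,0,0,0,0,0,0,0.5,0,0,0,0,0,0,1.5,0,0,0,0,0,0,2.5,0,0,0,0,0,0,2.5,0,0,0,0,0,0,2.0,0,0,0,0,0.3,1.6,0,0,0,0,0,0.7,3.0,0,0,0,0,0,0.7,3.0,0,0,0,0,0,0.7,3.0,0,0,0,0,0,0,0,0,0,0,0,0,0,0,0,0,0,0,0]}}

```text
clock: 11.47
eef_pos: [423.3, -96.6, 162.8]
eef_rot: [3.142, -0.0, -3.139]
wrist_force: [0.7, -0.3, 0.5]
finger_gap: 94.0
finger_force: 0.0
```

```bash
python3 - <<'E'
from snap import *
st(); p,m=snap("w12")
for R,h in [(44,102.5),(29,112.5),(27,112.5)]: print(circ(p,m,1,(399.5,-204),R,h,5))
for t in TH[5:7]: print(t[0],circ(p,m,1,*t[1:]))
d=manip.camera("top")
P=cloud(d[1],manip.camera_model("top")); k=(np.hypot(P[...,0]-399.5,P[...,1]+204)<22)&(d[1]>0); q=P[k]; A=np.c_[q[:,:2]-[399.5,-204],np.ones(len(q))]; print(len(q),np.linalg.lstsq(A,q[:,2],rcond=None)[0])
E
```

```text
11.4667 [423.3 -96.6 162.8] [ 3.1415e+00 -3.0000e-04 -3.1387e+00] F [ 0.7 -0.3  0.5] gap 94.0 0.0
(array([ 400.4, -204.4]), 370, 36, np.float64(0.91))
(array([ 400. , -202.8]), 319, 36, np.float64(1.15))
(array([ 399.3, -201.6]), 418, 36, np.float64(1.63))
chamber (array([485.4, 153.5]), 133, 24, np.float64(1.48))
chamber_in (array([485.2, 155.5]), 134, 24, np.float64(1.78))
22 [-2.14782436e-01  7.45655038e-02  9.64333267e+01]
```

>>> {"method": "jog_arm", "body": {"rows": [0.8,3.1,0,0,0,0,0,0.8,3.1,0,0,0,0,0,0.8,3.1,0,0,0,0,0,0.8,3.1,0,0,0,0,0,0.8,3.1,0,0,0,0,0,0.8,3.1,0,0,0,0,0,0.8,3.1,0,0,0,0,0,0.8,3.1,0,0,0,0,0,0,0,-2,0,0,0,0,0,0,-3,0,0,0,0,0,0,-2,0,0,0,0,0,0,0,0,0,0,0,0,0,0,0,0,0,0]}}

```text
clock: 12.65
eef_pos: [487.3, 149.4, 92.6]
eef_rot: [-3.141, -0.002, 3.14]
wrist_force: [0.6, 0.4, 0.3]
finger_gap: 93.9
finger_force: 0.0
```

```bash
python3 - <<'E'
from snap import *
st(); p,m=snap("w13")
for t in TH[5:7]: print(t[0],circ(p,m,1,*t[1:]))
print(circ(p,m,1,(487,153),28,59,4),circ(p,m,1,(487,153),27.5,19.5,4))
p,dd=manip.camera("top"); mt=manip.camera_model("top"); P=cloud(dd,mt)
for R,h in [(44,102.5),(29,112.5),(27,112.5)]: print("plate T",circ(p,mt,0,(399.5,-204),R,h,5))
k=(np.hypot(P[...,0]-399.5,P[...,1]+204)<22)&(dd>0); q=P[k]; A=np.c_[q[:,:2]-[399.5,-204],np.ones(len(q))]; print(len(q),np.linalg.lstsq(A,q[:,2],rcond=None)[0])
x=np.load("pics/w13.npz"); u,v=project(m,np.array([487,153,59.]),1).astype(int);print(u,v)
cv2.imwrite("pics/w13c.png",cv2.resize(x["p"][v-80:v+80,u-100:u+100],None,fx=3.5,fy=3.5))
E
```

```text
12.65 [487.3 149.4  92.6] [-3.1412e+00 -1.7000e-03  3.1404e+00] F [0.6 0.4 0.3] gap 93.9 0.0
chamber (array([485.9, 152.8]), 469, 36, np.float64(1.52))
chamber_in (array([486.8, 153.3]), 486, 36, np.float64(1.57))
(array([486.6, 153.2]), 488, 36, np.float64(1.57)) (array([485.2, 153.1]), 304, 36, np.float64(1.54))
plate T (array([ 401.6, -202.1]), 137, 36, np.float64(1.0))
plate T (array([ 402. , -200.1]), 91, 36, np.float64(1.26))
plate T (array([ 402.1, -203.7]), 74, 34, np.float64(1.36))
258 [ 8.90863483e-03 -2.33883638e-03  1.01810259e+02]
283 212
```

View pics/w13c.png

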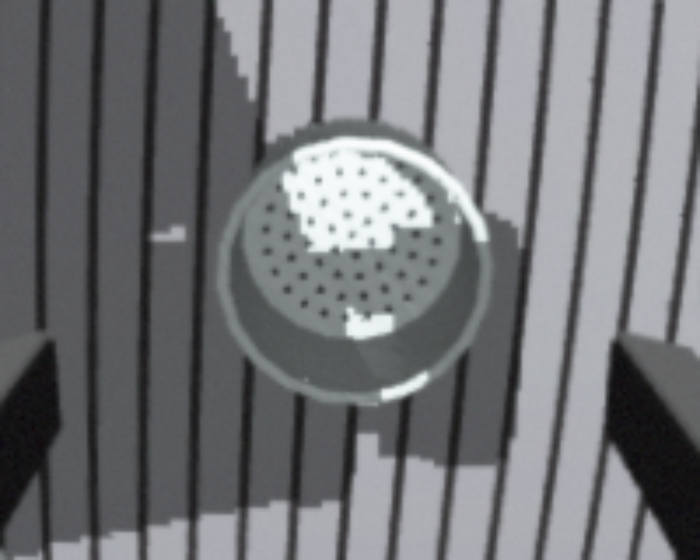

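The crop shows the chamber rim centred at about (354,271), between the open fingers. That is world (486,153.3), as fitted. I'll descend and grasp.

>>> {"method": "jog_arm", "body": {"rows": [-0.13,0.39,-1,0,0,0,0,0,0,-2,0,0,0,0,0,0,-2.2,0,0,0,0,0,0,-2,0,0,0,0,0,0,-1,0,0,0,0,0,0,-0.5,0,0,0,0,0,0,0,0,0,0,0,0,0,0,0,0,0,0,0,0,0,0,0,0,0.3,0,0,0,0,0,0,0.5,0,0,0,0,0,0,0.5,0,0,0,0,0,0,0.5,0,0,0,0,0,0,0.5,0,0,0,0,0,0,0.5], "newtons": 20}}

```text
clock: 13.92
eef_pos: [486.0, 154.3, 5.9]
eef_rot: [3.142, 0.0, -3.141]
wrist_force: [-0.7, -1.2, 2.7]
finger_gap: 60.2
finger_force: 19.8
```

>>> {"method": "jog_arm", "body": {"rows": [0,0,0.5,0,0,0,0.5,0,0,2,0,0,0,0.5,0,0,3,0,0,0,0.5,0,0,3.5,0,0,0,0.5,0,0,3.5,0,0,0,0.5,0,0,2,0,0,0,0.5,-0.2,-1.8,0,0,0,0,0.5,-0.2,-3.4,0,0,0,0,0.5,-0.2,-3.4,0,0,0,0,0.5,-0.2,-3.4,0,0,0,0,0.5,-0.2,-3.4,0,0,0,0,0.5,-0.2,-3.4,0,0,0,0,0.5,-0.2,-3.4,0,0,0,0,0.5,-0.2,-3.4,0,0,0,0,0.5,-0.2,-3.4,0,0,0,0,0.5,-0.2,-3.4,0,0,0,0,0.5,0,0,0,0,0,0,0.5,0,0,0,0,0,0,0.5]}}

```text
clock: 15.42
eef_pos: [465.5, -170.8, 150.8]
eef_rot: [3.141, -0.0, 3.139]
wrist_force: [-0.3, 0.5, -1.3]
finger_gap: 59.7
finger_force: 20.2
```

```bash
cat > held.py <<'E'
from snap import *
def held(n,off,fits,ref):
    # off: held origin z = eef z + off ; fits: (R,h above origin)
    st(); p,m=snap(n); e=manip.read_state()["eef_pos"]
    for R,h in fits: print("held",R,circ(p,m,1,e[:2],R,e[2]+off+h,5))
    for g,R,z in ref: print("ref",R,circ(p,m,1,g,R,z,5))
E
python3 - <<'E'
from held import *
held("w14",-1.9,[(31,55),(28,55)],[((400,-203.8),44,102.5),((400,-203.8),29,112.5),((400,-203.8),27,112.5)])
E
```

```text
15.4167 [ 465.5 -170.8  150.8] [ 3.1414e+00 -3.0000e-04  3.1391e+00] F [-0.3  0.5 -1.3] gap 59.7 20.2
held 31 (array([ 464.8, -171.3]), 584, 30, np.float64(1.49))
held 28 (array([ 463.1, -171.9]), 583, 36, np.float64(1.66))
ref 44 (array([ 400.7, -204.8]), 449, 36, np.float64(0.9))
ref 29 (array([ 401.2, -200.7]), 258, 23, np.float64(1.43))
ref 27 (array([ 400.5, -204.3]), 398, 34, np.float64(1.17))
```

>>> {"method": "jog_arm", "body": {"rows": [-1.0,-0.5,0,0,0,0,0.5,-2.0,-1.0,0,0,0,0,0.5,-1.8,-1.0,0,0,0,0,0.5,-1.0,-0.5,0,0,0,0,0.5,-0.6,-0.31,0,0,0,0,0.5,0,0,-0.8,0,0,0,0.5,0,0,-1.2,0,0,0,0.5,0,0,-0.7,0,0,0,0.5,0,0,-0.4,0,0,0,0.5,0,0,0,0,0,0,0.5,0,0,0,0,0,0,0.5]}}

```text
clock: 16.38
eef_pos: [402.2, -202.6, 119.7]
eef_rot: [3.141, -0.0, -3.141]
wrist_force: [-0.4, -0.0, -0.5]
finger_gap: 59.9
finger_force: 20.2
```

```bash
python3 - <<'E'
from held import *
held("w15",-1.9,[(31,55),(28,55)],[((400.5,-204.3),44,102.5)])
E
```

```text
16.3833 [ 402.2 -202.6  119.7] [ 3.1414e+00 -3.0000e-04 -3.1409e+00] F [-0.4 -0.  -0.5] gap 59.9 20.2
held 31 (array([ 401.3, -203.8]), 587, 30, np.float64(1.47))
held 28 (array([ 399.6, -203.7]), 648, 36, np.float64(1.64))
ref 44 (array([ 400.5, -204.5]), 425, 33, np.float64(1.14))
```

>>> {"method": "jog_arm", "body": {"rows": [-0.02,-0.07,-0.3,0,0,0,0.5,0,0,-0.4,0,0,0,0.5,0,0,-0.4,0,0,0,0.5,0,0,-0.25,0,0,0,0.5,0,0,0,0,0,0,0.5,0,0,0,0,0,0,0.5]}}

```text
clock: 16.93
eef_pos: [401.7, -203.5, 106.1]
eef_rot: [3.141, -0.0, -3.141]
wrist_force: [0.1, -0.4, -0.8]
finger_gap: 59.9
finger_force: 20.2
```

>>> {"method": "jog_arm", "body": {"rows": [0,0,-0.1,0,0,0,0.5,0,0,0,0,0,0,0.5,0,0,0,0,0,0,0.5]}}

```text
clock: 17.18
eef_pos: [401.8, -203.5, 105.3]
eef_rot: [-3.142, 0.0, -3.141]
wrist_force: [0.3, 0.1, -0.4]
finger_gap: 59.8
finger_force: 20.0
```

>>> {"method": "jog_arm", "body": {"rows": [0,0,-0.08,0,0,0,0.5,0,0,0,0,0,0,0.5,0,0,0,0,0,0,0.5]}}

```text
clock: 17.43
eef_pos: [401.8, -203.5, 104.5]
eef_rot: [-3.142, 0.0, -3.141]
wrist_force: [1.1, 0.2, -1.4]
finger_gap: 59.8
finger_force: 20.2
```

>>> {"method": "jog_arm", "body": {"rows": [0,0,-0.06,0,0,0,0.5,0,0,0,0,0,0,0.5,0,0,0,0,0,0,0.5]}}

```text
clock: 17.68
eef_pos: [402.0, -203.6, 104.2]
eef_rot: [-3.141, 0.001, -3.141]
wrist_force: [-1.0, 0.9, 6.2]
finger_gap: 59.6
finger_force: 20.2
```

Seated, with contact at 104.2 (104.4 expected). I'll release, rise and back off toward the press.

>>> {"method": "jog_arm", "body": {"rows": [0,0,0.03,0,0,0,0.35,0,0,0,0,0,0,0.2,0,0,0,0,0,0,0,0,0,0,0,0,0,0,0,0,0,0,0,0,0,0,0,0,0,0,0,0,0,0,0.5,0,0,0,0,0,0,1.5,0,0,0,0,0,0,2.5,0,0,0,0,0,0,2,0,0,0,0,0.7,0.8,0,0,0,0,0,2.0,2.2,0,0,0,0,0,2.2,2.5,0,0,0,0,0,2.2,2.5,0,0,0,0,0,2.2,2.5,0,0,0,0,0,0,0,0,0,0,0,0,0,0,0,0,0,0,0,0]}}

```text
invalid input
```

```bash
python3 - <<'E'
from held import *
st(); p,m=snap("w16")
for R,z in [(44,102.5),(31,157.5),(28,157.5)]: print(R,circ(p,m,1,(400.5,-204),R,z,5))
for t in TH[7:9]: print(t[0],circ(p,m,1,*t[1:]))
p,dd=manip.camera("top"); mt=manip.camera_model("top"); P=cloud(dd,mt); print(circ(p,mt,0,(400.5,-204),31,157.5,5))
k=(np.hypot(P[...,0]-400.5,P[...,1]+204)<19)&(dd>0); q=P[k]; A=np.c_[q[:,:2]-[400.5,-204],np.ones(len(q))]; print(len(q),np.linalg.lstsq(A,q[:,2],rcond=None)[0])
E
```

```text
17.6833 [ 402.  -203.6  104.2] [-3.1412e+00  6.0000e-04 -3.1414e+00] F [-1.   0.9  6.2] gap 59.6 20.2
44 (array([ 401.1, -204.5]), 372, 26, np.float64(1.09))
31 (array([ 400.7, -204.7]), 601, 30, np.float64(1.48))
28 (array([ 398.6, -204.9]), 565, 36, np.float64(1.39))
press (array([594.7,  30.9]), 28, 12, np.float64(1.6))
presskn (array([602.,  31.]), 0, 0, 0)
(array([ 401.4, -205. ]), 45, 23, np.float64(1.54))
370 [-2.39670453e-01  5.18483544e-02  4.36919735e+02]
```

>>> {"method": "jog_arm", "body": {"rows": [0,0,0.03,0,0,0,0.35,0,0,0,0,0,0,0.2,0,0,0,0,0,0,0,0,0,0,0,0,0,0,0,0,0,0,0,0,0,0,0,0,0,0,0,0,0,0,0.5,0,0,0,0,0,0,1.5,0,0,0,0,0,0,2.5,0,0,0,0,0,0,2.5,0,0,0,0,0.7,0.8,0,0,0,0,0,2,2.2,0,0,0,0,0,2.2,2.5,0,0,0,0,0,2.2,2.5,0,0,0,0,0,2.2,2.5,0,0,0,0,0,0,0,0,0,0,0,0,0,0,0,0,0,0,0]}}

```text
clock: 19.2
eef_pos: [495.1, -97.3, 173.7]
eef_rot: [3.141, -0.001, -3.139]
wrist_force: [-0.5, -0.9, -0.3]
finger_gap: 93.9
finger_force: 0.0
```

```bash
python3 - <<'E'
from held import *
st(); p,m=snap("w16")
for R,z in [(44,102.5),(31,157.5),(28,157.5)]: print(R,circ(p,m,1,(400.5,-204),R,z,5))
for t in TH[7:9]: print(t[0],circ(p,m,1,*t[1:]))
p,dd=manip.camera("top"); mt=manip.camera_model("top"); P=cloud(dd,mt); print(circ(p,mt,0,(400.5,-204),31,157.5,5))
k=(np.hypot(P[...,0]-400.5,P[...,1]+204)<19)&(dd>0); q=P[k]; A=np.c_[q[:,:2]-[400.5,-204],np.ones(len(q))]; print(len(q),np.linalg.lstsq(A,q[:,2],rcond=None)[0])
E
```

```text
19.2 [495.1 -97.3 173.7] [ 3.1414e+00 -8.0000e-04 -3.1389e+00] F [-0.5 -0.9 -0.3] gap 93.9 0.0
44 (array([ 400.7, -204.4]), 315, 27, np.float64(1.29))
31 (array([ 401.1, -204. ]), 439, 36, np.float64(1.38))
28 (array([ 400.6, -206.2]), 439, 36, np.float64(1.53))
press (array([600.6,  27.9]), 63, 15, np.float64(1.81))
presskn (array([594.3,  43.1]), 15, 12, np.float64(1.31))
(array([ 398.4, -203.8]), 27, 12, np.float64(1.55))
0 [0. 0. 0.]
```

>>> {"method": "jog_arm", "body": {"rows": [0.8,1,0,0,0,0,0,2,2.4,0,0,0,0,0,2,2.4,0,0,0,0,0,2,2.4,0,0,0,0,0,2,2.4,-1,0,0,0,0,1.4,1.6,-2,0,0,0,0,0.6,0.7,-2,0,0,0,0,0,0,-1.5,0,0,0,0,0,0,-0.5,0,0,0,0,0,0,0,0,0,0,0,0,0,0,0,0,0,0,0,0,0,0,0,0,0]}}

```text
clock: 20.3
eef_pos: [603.3, 30.1, 105.6]
eef_rot: [-3.142, 0.002, 3.141]
wrist_force: [0.7, -0.2, -0.5]
finger_gap: 93.9
finger_force: 0.0
```

```bash
python3 - <<'E'
from held import *
st(); p,m=snap("w17")
for t in TH[7:9]: print(t[0],circ(p,m,1,*t[1:]))
p,dd=manip.camera("top"); mt=manip.camera_model("top"); P=cloud(dd,mt); print(circ(p,mt,0,(400.5,-204),31,157.5,5))
k=(np.hypot(P[...,0]-400.5,P[...,1]+204)<19)&(dd>0); q=P[k]; A=np.c_[q[:,:2]-[400.5,-204],np.ones(len(q))]; print(len(q),np.linalg.lstsq(A,q[:,2],rcond=None)[0])
x=np.load("pics/w17.npz"); u,v=project(m,np.array([603.,31,56.]),1).astype(int);print(u,v)
cv2.imwrite("pics/w17c.png",cv2.resize(x["p"][v-70:v+70,u-90:u+90],None,fx=4,fy=4))
E
```

```text
20.3 [603.3  30.1 105.6] [-3.1415e+00  2.0000e-03  3.1410e+00] F [ 0.7 -0.2 -0.5] gap 93.9 0.0
press (array([603.4,  31.9]), 237, 36, np.float64(1.17))
presskn (array([597.3,  31.7]), 90, 27, np.float64(1.58))
(array([ 399.5, -202.2]), 80, 33, np.float64(1.62))
188 [ 8.33288348e-03 -8.02954278e-04  1.16521670e+02]
279 207
```

View pics/w17c.png

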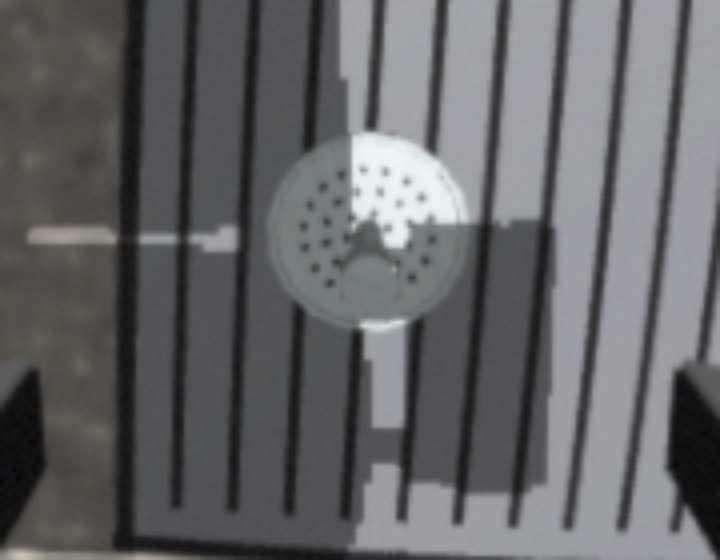

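The crop shows the press disc centred at about (369,231), with its knob near (370,285) between the fingers. The fit is (603.4,31.7). I'll descend and grasp the knob.

>>> {"method": "jog_arm", "body": {"rows": [0.01,0.16,-1,0,0,0,0.3,0,0,-2,0,0,0,0.5,0,0,-2.2,0,0,0,0.5,0,0,-2,0,0,0,0.5,0,0,-1.2,0,0,0,0.5,0,0,-0.5,0,0,0,0.5,0,0,0,0,0,0,0.5,0,0,0,0,0,0,0.7,0,0,0,0,0,0,0.95,0,0,0,0,0,0,0.95,0,0,0,0,0,0,0.95,0,0,0,0,0,0,0.95,0,0,0,0,0,0,0.95,0,0,0,0,0,0,0.95,0,0,0,0,0,0,0.95], "newtons": 20}}

```text
clock: 21.65
eef_pos: [603.0, 32.2, 15.4]
eef_rot: [3.142, 0.0, -3.141]
wrist_force: [0.2, 1.0, 1.6]
finger_gap: 11.7
finger_force: 20.0
```

>>> {"method": "jog_arm", "body": {"rows": [0,0,0.5,0,0,0,0.95,0,0,2,0,0,0,0.95,0,0,3,0,0,0,0.95,0,0,3.5,0,0,0,0.95,0,0,3.5,0,0,0,0.95,0,0,3,0,0,0,0.95,0,0,2,0,0,0,0.95,-0.7,-1.1,0,0,0,0,0.95,-1.9,-2.7,0,0,0,0,0.95,-2.1,-3.1,0,0,0,0,0.95,-2.1,-3.1,0,0,0,0,0.95,-2.1,-3.1,0,0,0,0,0.95,-2.1,-3.1,0,0,0,0,0.95,-1.9,-2.7,0,0,0,0,0.95,-0.9,-1.3,0,0,0,0,0.95,0,0,0,0,0,0,0.95,0,0,0,0,0,0,0.95,0,0,0,0,0,0,0.95]}}

```text
clock: 23.15
eef_pos: [465.0, -169.4, 189.8]
eef_rot: [3.141, -0.0, -3.141]
wrist_force: [-0.3, 0.5, 0.0]
finger_gap: 12.2
finger_force: 20.0
```

```bash
python3 - <<'E'
from held import *
held("w18",-11.4,[(24.5,4.5),(24.5,0)],[((401,-204.4),44,102.5),((401,-204.4),31,157.5),((401,-204.4),28,157.5)])
E
```

```text
23.15 [ 465.  -169.4  189.8] [ 3.1413e+00 -4.0000e-04 -3.1412e+00] F [-0.3  0.5  0. ] gap 12.2 20.0
held 24.5 (array([ 465.9, -170. ]), 228, 31, np.float64(1.09))
held 24.5 (array([ 466.6, -169.8]), 217, 30, np.float64(1.14))
ref 44 (array([ 400.6, -204.7]), 447, 36, np.float64(1.26))
ref 31 (array([ 404.2, -204.4]), 344, 28, np.float64(1.51))
ref 28 (array([ 400.9, -206.3]), 424, 36, np.float64(1.42))
```

View pics/w18.png

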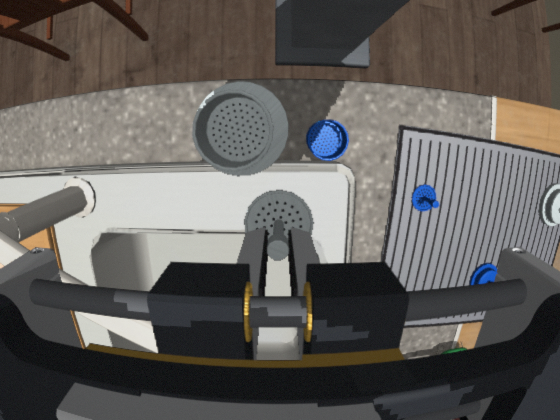

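The press hangs upright in the jaws, disc at about (279,216). The chamber stands in the plate at about (240,128). I'll move it over the bore.

>>> {"method": "jog_arm", "body": {"rows": [-1,-0.5,0,0,0,0,0.95,-2,-1,0,0,0,0,0.95,-2,-1.1,0,0,0,0,0.95,-1,-0.6,0,0,0,0,0.95,-0.5,-0.26,0,0,0,0,0.95,0,0,-0.5,0,0,0,0.95,0,0,-0.6,0,0,0,0.95,0,0,-0.3,0,0,0,0.95,0,0,0,0,0,0,0.95,0,0,0,0,0,0,0.95]}}

```text
clock: 24.03
eef_pos: [400.1, -204.1, 175.7]
eef_rot: [3.141, -0.001, -3.141]
wrist_force: [0.0, -0.4, -0.5]
finger_gap: 11.8
finger_force: 20.0
```

```bash
python3 - <<'E'
from held import *
held("w19",-11.4,[(24.5,4.5),(24.5,0)],[((400.9,-204.5),44,102.5),((400.9,-204.5),31,157.5),((400.9,-204.5),28,157.5)])
E
```

```text
24.0333 [ 400.1 -204.1  175.7] [ 3.1411e+00 -7.0000e-04 -3.1407e+00] F [ 0.  -0.4 -0.5] gap 11.8 20.0
held 24.5 (array([ 398.7, -203. ]), 295, 30, np.float64(1.67))
held 24.5 (array([ 398.8, -203.1]), 276, 28, np.float64(1.62))
ref 44 (array([ 400.9, -204.5]), 332, 30, np.float64(1.06))
ref 31 (array([ 401.3, -205.6]), 333, 32, np.float64(1.51))
ref 28 (array([ 398.5, -205.3]), 339, 30, np.float64(1.63))
```

>>> {"method": "jog_arm", "body": {"rows": [0,0,-0.4,0,0,0,0.95,0,0,-0.4,0,0,0,0.95,0,0,-0.4,0,0,0,0.95,0,0,-0.3,0,0,0,0.95,0,0,0,0,0,0,0.95]}}

```text
clock: 24.5
eef_pos: [399.6, -204.3, 160.4]
eef_rot: [3.141, -0.001, -3.141]
wrist_force: [0.2, -0.5, -1.0]
finger_gap: 11.6
finger_force: 20.0
```

>>> {"method": "jog_arm", "body": {"rows": [0,0,-0.4,0,0,0,0.95,0,0,-0.5,0,0,0,0.95,0,0,-0.5,0,0,0,0.95,0,0,-0.5,0,0,0,0.95,0,0,-0.5,0,0,0,0.95,0,0,-0.3,0,0,0,0.95,0,0,-0.2,0,0,0,0.95,0,0,0,0,0,0,0.95]}}

```text
clock: 25.17
eef_pos: [399.7, -204.4, 131.7]
eef_rot: [3.141, -0.001, -3.141]
wrist_force: [0.5, 0.0, -0.6]
finger_gap: 11.6
finger_force: 20.0
```

>>> {"method": "jog_arm", "body": {"rows": [0,0,-0.1,0,0,0,0.95,0,0,-0.1,0,0,0,0.95,0,0,0,0,0,0,0.95,0,0,0,0,0,0,0.95]}}

```text
clock: 25.5
eef_pos: [399.9, -204.5, 130.2]
eef_rot: [-3.142, 0.0, -3.141]
wrist_force: [-0.2, -0.1, -0.3]
finger_gap: 12.1
finger_force: 20.0
```

>>> {"method": "jog_arm", "body": {"rows": [0,0,-0.06,0,0,0,0.95,0,0,0,0,0,0,0.95,0,0,0,0,0,0,0.95]}}

```text
clock: 25.75
eef_pos: [399.9, -204.5, 129.6]
eef_rot: [3.142, 0.0, -3.141]
wrist_force: [-0.4, -0.8, -1.0]
finger_gap: 12.2
finger_force: 20.0
```

>>> {"method": "jog_arm", "body": {"rows": [0,0,-0.07,0,0,0,0.95,0,0,0,0,0,0,0.95,0,0,0,0,0,0,0.95]}}

```text
clock: 26.0
eef_pos: [399.8, -204.5, 128.8]
eef_rot: [3.142, -0.0, -3.141]
wrist_force: [0.1, -0.5, -0.6]
finger_gap: 11.8
finger_force: 20.0
```

>>> {"method": "jog_arm", "body": {"rows": [0,0,-0.05,0,0,0,0.95,0,0,0,0,0,0,0.95,0,0,0,0,0,0,0.95]}}

```text
clock: 26.25
eef_pos: [400.0, -204.5, 128.5]
eef_rot: [-3.141, 0.0, -3.141]
wrist_force: [0.3, 0.6, 3.5]
finger_gap: 12.2
finger_force: 20.0
```

The press is down; contact came at the expected height. I'll release it, rise and set off for the lid.

>>> {"method": "jog_arm", "body": {"rows": [0,0,0.05,0,0,0,0.8,0,0,0,0,0,0,0.6,0,0,0,0,0,0,0.4,0,0,0,0,0,0,0.4,0,0,0,0,0,0,0.4,0,0,0,0,0,0,0.4,0,0,0.5,0,0,0,0.4,0,0,1.5,0,0,0,0.4,0,0,2.5,0,0,0,0.4,0,0,2.5,0,0,0,0.4,0.7,1.5,0,0,0,0,0.4,0.7,3.4,0,0,0,0,0.4,0.7,3.4,0,0,0,0,0.4,0.7,3.4,0,0,0,0,0.4,0,0,0,0,0,0,0.4,0,0,0,0,0,0,0.4]}}

```text
clock: 27.58
eef_pos: [428.1, -86.4, 199.3]
eef_rot: [-3.141, 0.001, -3.138]
wrist_force: [-0.7, -1.0, 0.3]
finger_gap: 56.4
finger_force: 0.0
```

```bash
python3 - <<'E'
from held import *
st(); p,m=snap("w20")
for R,z in [(44,102.5),(31,157.5),(28,157.5)]: print(R,circ(p,m,1,(400.7,-204.5),R,z,5))
print("knob",circ(p,m,1,(400.7,-204.5),6.5,169.5,4))
for t in TH[3:5]: print(t[0],circ(p,m,1,*t[1:]))
p,dd=manip.camera("top"); mt=manip.camera_model("top"); P=cloud(dd,mt)
k=(np.hypot(P[...,0]-400.7,P[...,1]+204.5)<24)&(dd>0); q=P[k]; print(len(q),np.percentile(q[:,2],[5,25,50,75,95,100]))
print("knob pts",q[q[:,2]>160].mean(0),(q[:,2]>160).sum())
E
```

```text
27.5833 [428.1 -86.4 199.3] [-3.1414e+00  5.0000e-04 -3.1384e+00] F [-0.7 -1.   0.3] gap 56.4 0.0
44 (array([ 400.4, -204.4]), 293, 30, np.float64(1.17))
31 (array([ 400.3, -204.9]), 359, 36, np.float64(1.45))
28 (array([ 400.7, -204.8]), 389, 36, np.float64(1.63))
knob (array([ 400.3, -204.6]), 76, 36, np.float64(1.06))
lid (array([496.5, 288.6]), 111, 32, np.float64(1.56))
lidknob (array([497.6, 286.7]), 35, 31, np.float64(1.45))
32 [115.90471873 117.75972775 119.35721315 120.84149635 122.72564962
 123.23771014]
knob pts [nan nan nan] 0<stdin>:8: RuntimeWarning: Mean of empty slice.
  ret = um.true_divide(
```

>>> {"method": "jog_arm", "body": {"rows": [0.4,2,0,0,0,0,0.4,0.6,3.4,0,0,0,0,0.4,0.6,3.4,0,0,0,0,0.4,0.6,3.4,0,0,0,0,0.4,0.6,3.4,0,0,0,0,0.4,0.6,3.4,0,0,0,0,0.4,0.6,3.4,0,0,0,0,0.4,0.6,3.4,0,0,0,0,0.4,0.6,3.4,0,0,0,0,0.4,0.6,3.4,-1,0,0,0,0.4,0.6,3.3,-2,0,0,0,0.4,0.5,1.4,-3,0,0,0,0.4,0,0,-2.5,0,0,0,0.4,0,0,-1,0,0,0,0.4,0,0,0,0,0,0,0.4,0,0,0,0,0,0,0.4]}}

```text
clock: 29.02
eef_pos: [497.6, 284.5, 104.7]
eef_rot: [3.142, 0.0, 3.14]
wrist_force: [0.1, 0.2, -0.0]
finger_gap: 56.3
finger_force: 0.0
```

```bash
python3 - <<'E'
from held import *
st(); p,m=snap("w21")
for t in TH[3:5]: print(t[0],circ(p,m,1,*t[1:]))
# black knob: dark blob near projection
u,v=project(m,np.array([497.6,287.8,47.]),1).astype(int); g=p[v-30:v+30,u-30:u+30].max(2)<50
n,l,s,c=cv2.connectedComponentsWithStats(g.astype(np.uint8)); i=1+np.argmax(s[1:,4]); uv=c[i]+[u-30,v-30]; print(s[i],rays(m,uv[None],45,1).round(1))
p,dd=manip.camera("top"); mt=manip.camera_model("top"); P=cloud(dd,mt)
k=(np.hypot(P[...,0]-400.7,P[...,1]+204.5)<24)&(dd>0); q=P[k]; print(len(q),np.percentile(q[:,2],[5,25,50,75,95,100]).round(1)); print((q[:,2]>150).sum(),q[q[:,2]>150].mean(0))
E
```

```text
29.0167 [497.6 284.5 104.7] [3.1415e+00 3.0000e-04 3.1402e+00] F [ 0.1  0.2 -0. ] gap 56.3 0.0
lid (array([498.5, 288.7]), 317, 36, np.float64(0.93))
lidknob (array([495.5, 288.2]), 79, 36, np.float64(0.65))
[ 23  20  18  17 237] [[496.1 288.4  45. ]]
284 [116.1 118.2 120.  122.1 168.2 176. ]
29 [ 402.07713952 -202.47860129  168.13600113]
```

>>> {"method": "jog_arm", "body": {"rows": [-0.06,0.38,-1,0,0,0,0.4,0,0,-2.5,0,0,0,0.4,0,0,-2.5,0,0,0,0.4,0,0,-2,0,0,0,0.4,0,0,-1,0,0,0,0.4,0,0,-0.45,0,0,0,0.4,0,0,0,0,0,0,0.4,0,0,0,0,0,0,0.7,0,0,0,0,0,0,0.95,0,0,0,0,0,0,0.95,0,0,0,0,0,0,0.95,0,0,0,0,0,0,0.95,0,0,0,0,0,0,0.95,0,0,0,0,0,0,0.95,0,0,0,0,0,0,0.95], "newtons": 25}}

```text
clock: 30.37
eef_pos: [496.3, 289.3, 9.5]
eef_rot: [3.142, 0.0, -3.141]
wrist_force: [0.4, -0.2, 2.8]
finger_gap: 14.2
finger_force: 25.0
```

>>> {"method": "jog_arm", "body": {"rows": [0,0,0.5,0,0,0,0.95,0,0,2,0,0,0,0.95,0,0,3.5,0,0,0,0.95,0,0,3.5,0,0,0,0.95,0,0,3.5,0,0,0,0.95,0,0,3.5,0,0,0,0.95,0,0,2.2,0,0,0,0.95,0,-1,0,0,0,0,0.95,-0.1,-2.2,0,0,0,0,0.95,-0.3,-3.4,0,0,0,0,0.95,-0.3,-3.4,0,0,0,0,0.95,-0.3,-3.4,0,0,0,0,0.95,-0.3,-3.4,0,0,0,0,0.95,-0.3,-3.4,0,0,0,0,0.95,-0.3,-3.4,0,0,0,0,0.95,-0.2,-2.2,0,0,0,0,0.95,0,0,0,0,0,0,0.95,0,0,0,0,0,0,0.95]}}

```text
clock: 31.87
eef_pos: [474.8, 30.4, 195.9]
eef_rot: [3.141, -0.001, 3.14]
wrist_force: [-0.1, 0.0, -1.4]
finger_gap: 14.3
finger_force: 25.0
```

```bash
python3 - <<'E'
from held import *
held("w22",-5.5,[(36,0),(36,5),(8,43)],[])
E
```

```text
31.8667 [474.8  30.4 195.9] [ 3.1415e+00 -7.0000e-04  3.1396e+00] F [-0.1  0.  -1.4] gap 14.3 25.0
held 36 (array([476.2,  29.4]), 442, 34, np.float64(1.43))
held 36 (array([475.9,  29.4]), 477, 36, np.float64(1.23))
held 8 (array([473.4,  29.4]), 128, 36, np.float64(0.81))
```

>>> {"method": "jog_arm", "body": {"rows": [-0.1,-1.5,0,0,0,0,0.95,-0.1,-3.4,0,0,0,0,0.95,-0.1,-3.4,0,0,0,0,0.95,-0.1,-3.4,0,0,0,0,0.95,-0.1,-3.4,0,0,0,0,0.95,-0.1,-3.2,0,0,0,0,0.95,-0.1,-1.7,0,0,0,0,0.95,0,0,0,0,0,0,0.95,0,0,0,0,0,0,0.95]}}

```text
clock: 32.67
eef_pos: [468.3, -168.2, 195.9]
eef_rot: [3.141, -0.001, 3.141]
wrist_force: [0.5, 0.8, -1.5]
finger_gap: 14.3
finger_force: 25.0
```

```bash
python3 - <<'E'
from held import *
held("w23",-5.5,[(36,0),(36,4),(36,8),(8,43)],[((400.5,-204.7),44,102.5),((400.5,-204.7),31,157.5),((400.5,-204.7),28,157.5),((400.5,-204.7),6.5,169.5)])
E
```

```text
32.6667 [ 468.3 -168.2  195.9] [ 3.1410e+00 -7.0000e-04  3.1414e+00] F [ 0.5  0.8 -1.5] gap 14.3 25.0
held 36 (array([ 469.8, -169.4]), 363, 36, np.float64(1.15))
held 36 (array([ 469.5, -169.4]), 391, 36, np.float64(0.97))
held 36 (array([ 468.7, -169.4]), 407, 36, np.float64(1.03))
held 8 (array([ 466.9, -169.2]), 128, 36, np.float64(0.8))
ref 44 (array([ 400.6, -204.8]), 447, 36, np.float64(1.21))
ref 31 (array([ 404.1, -205. ]), 370, 33, np.float64(1.44))
ref 28 (array([ 400.8, -206. ]), 409, 35, np.float64(1.29))
ref 6.5 (array([ 399.9, -204.9]), 117, 32, np.float64(1.32))
```

>>> {"method": "jog_arm", "body": {"rows": [-1,-0.5,0,0,0,0,0.95,-2.1,-1.1,0,0,0,0,0.95,-2.1,-1.1,0,0,0,0,0.95,-1.1,-0.6,0,0,0,0,0.95,-0.5,-0.25,0,0,0,0,0.95,0,0,-0.6,0,0,0,0.95,0,0,-1,0,0,0,0.95,0,0,-0.7,0,0,0,0.95,0,0,-0.4,0,0,0,0.95,0,0,0,0,0,0,0.95,0,0,0,0,0,0,0.95]}}

```text
clock: 33.63
eef_pos: [400.4, -203.9, 169.0]
eef_rot: [3.141, -0.001, -3.141]
wrist_force: [-0.1, -0.2, -0.6]
finger_gap: 14.3
finger_force: 25.0
```

```bash
python3 - <<'E'
from held import *
held("w24",-5.5,[(36,0),(36,4),(36,8),(8,43)],[((400.6,-204.7),44,102.5)])
E
```

```text
33.6333 [ 400.4 -203.9  169. ] [ 3.1412e+00 -7.0000e-04 -3.1409e+00] F [-0.1 -0.2 -0.6] gap 14.3 25.0
held 36 (array([ 401.9, -204.6]), 477, 35, np.float64(1.45))
held 36 (array([ 401.5, -204.8]), 500, 36, np.float64(1.26))
held 36 (array([ 400.7, -204.8]), 511, 36, np.float64(1.2))
held 8 (array([ 398.9, -204.9]), 129, 36, np.float64(0.81))
ref 44 (array([ 400.9, -204.2]), 308, 30, np.float64(1.13))
```

>>> {"method": "jog_arm", "body": {"rows": [0,0,-0.3,0,0,0,0.95,0,0,-0.3,0,0,0,0.95,0,0,-0.2,0,0,0,0.95,0,0,0,0,0,0,0.95]}}

```text
clock: 34.02
eef_pos: [400.1, -204.1, 160.9]
eef_rot: [3.141, -0.001, -3.141]
wrist_force: [0.1, 0.1, -1.0]
finger_gap: 14.2
finger_force: 25.0
```

>>> {"method": "jog_arm", "body": {"rows": [0,0,-0.2,0,0,0,0.95,0,0,-0.2,0,0,0,0.95,0,0,0,0,0,0,0.95,0,0,0,0,0,0,0.95]}}

```text
clock: 34.35
eef_pos: [400.2, -204.2, 157.3]
eef_rot: [3.141, -0.0, -3.141]
wrist_force: [0.0, 0.8, -0.6]
finger_gap: 14.5
finger_force: 25.0
```

No contact yet and already past the rim, so the skirt is going over it. I'll make the last millimetres.

>>> {"method": "jog_arm", "body": {"rows": [0,0,-0.1,0,0,0,0.95,0,0,0,0,0,0,0.95,0,0,0,0,0,0,0.95]}}

```text
clock: 34.6
eef_pos: [400.3, -204.2, 156.4]
eef_rot: [3.142, -0.0, -3.141]
wrist_force: [-0.4, -1.1, -1.0]
finger_gap: 14.5
finger_force: 25.0
```

>>> {"method": "jog_arm", "body": {"rows": [0,0,-0.06,0,0,0,0.95,0,0,0,0,0,0,0.95,0,0,0,0,0,0,0.95]}}

```text
clock: 34.85
eef_pos: [400.3, -204.3, 155.9]
eef_rot: [-3.141, 0.0, -3.141]
wrist_force: [0.3, 0.2, 0.0]
finger_gap: 14.7
finger_force: 25.0
```

>>> {"method": "jog_arm", "body": {"rows": [0,0,-0.05,0,0,0,0.95,0,0,0,0,0,0,0.95,0,0,0,0,0,0,0.95]}}

```text
clock: 35.1
eef_pos: [400.5, -204.4, 155.8]
eef_rot: [-3.141, 0.001, -3.141]
wrist_force: [-0.5, 0.2, 5.2]
finger_gap: 14.7
finger_force: 25.1
```

The lid is down at 155.8 (156 expected). I'll release and withdraw.

>>> {"method": "jog_arm", "body": {"rows": [0,0,0.03,0,0,0,0.8,0,0,0,0,0,0,0.6,0,0,0,0,0,0,0.4,0,0,0,0,0,0,0.4,0,0,0,0,0,0,0.4,0,0,0,0,0,0,0.4,0,0,0.5,0,0,0,0.4,0,0,1.5,0,0,0,0.4,0,0,2.5,0,0,0,0.4,0,0,2,0,0,0,0.4,0.7,1.5,0,0,0,0,0.4,1,3.4,0,0,0,0,0.4,1,3.4,0,0,0,0,0.4,1,3.4,0,0,0,0,0.4,1,3.4,0,0,0,0,0.4,1,3.4,0,0,0,0,0.4,1,3.4,0,0,0,0,0.4,0,0,0,0,0,0,0.4,0,0,0,0,0,0,0.4]}}

```text
clock: 36.68
eef_pos: [467.3, 16.0, 220.7]
eef_rot: [-3.142, -0.0, -3.138]
wrist_force: [0.3, -0.8, -0.1]
finger_gap: 56.4
finger_force: 0.0
```

```bash
python3 - <<'E'
from held import *
st(); p,m=snap("w25")
for n,R,z in [("plate",44,102.5),("lid",36,150.5),("lid+6",36,156.5),("knob",8,193.5)]: print("W",n,circ(p,m,1,(400.6,-204.6),R,z,5))
p,dd=manip.camera("top"); mt=manip.camera_model("top"); P=cloud(dd,mt)
for n,R,z in [("plate",44,102.5),("lid",36,150.5),("lid+6",36,156.5),("knob",8,193.5)]: print("T",n,circ(p,mt,0,(400.6,-204.6),R,z,5))
k=(np.hypot(P[...,0]-400.6,P[...,1]+204.6)<30)&(dd>0); q=P[k]; print(len(q),np.percentile(q[:,2],[5,25,50,75,95,98,100]).round(1))
r=np.hypot(q[:,0]-400.6,q[:,1]+204.6); s=q[(r>14)&(r<26)]; print(np.linalg.lstsq(np.c_[s[:,:2]-[400.6,-204.6],np.ones(len(s))],s[:,2],rcond=None)[0])
E
```

```text
36.6833 [467.3  16.  220.7] [-3.1415e+00 -2.0000e-04 -3.1384e+00] F [ 0.3 -0.8 -0.1] gap 56.4 0.0
W plate (array([ 400.4, -205. ]), 217, 30, np.float64(1.14))
W lid (array([ 400.4, -206.4]), 154, 23, np.float64(1.71))
W lid+6 (array([ 400.4, -207.6]), 241, 34, np.float64(1.21))
W knob (array([ 400.9, -205.4]), 65, 36, np.float64(1.57))
T plate (array([ 401.7, -202.3]), 96, 28, np.float64(1.18))
T lid (array([ 402. , -205.5]), 100, 35, np.float64(0.99))
T lid+6 (array([ 401.8, -203.9]), 101, 35, np.float64(1.02))
T knob (array([ 401.8, -201.4]), 24, 23, np.float64(0.76))
571 [152.8 171.4 173.9 176.1 191.1 193.4 197.1]
[ 2.57356338e-02 -9.38174536e-03  1.74314638e+02]
```

Everything is aligned, level and at seated height (knob top near z = 193.5), so I'm handing in.

```bash
python3 -c "
from cell import manip
print(manip.sign_off())"
```

```text
the job is handed in; nothing more can be done
None
```

The steel filter is assembled on the green glass (drip plate, chamber, press, lid), let go, and level and centred by my last camera measurements; the job is handed in, but sign-off returned no verdict.

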